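# Fetch the pusher from behind the sliding door

## Task

The food processor's pusher (the plain tall cylinder) stands in the slant-fronted case behind one of its two sliding doors. Slide that door all the way across past the other one, take the pusher out and stand it upright on the round stone trivet, wholly on it, then slide the same door fully home against its side of the case. Don't shove the case along the counter, and leave the pot in the other compartment and everything else where they are.

Things in the scene. Friction and masses are not known exactly. Their poses are not given: they have to be found in the camera images.
- case: Free-standing case of light wood and smoked glass, 260 deep (x) x 464 wide (y) x 190 high, about 4 kg, unfixed on the counter: hard pushing (some 20 N or more) shifts it. Origin at the centre of its underside; x to its back (away from the robot), y to its left, z up. Two glass doors 228 wide lie on its sloping front and slide along its y; shut, they overlap by 16 in the middle.
- slope_foot (a point): Middle of the foot of the case's sloping front, 45 above the counter, at x = -130 in the case. From here the front rises to the back at 42 degrees to the counter. Door tracks and side jambs rise 14 out of the slope. The left door runs in the lower (rear) track, the right door 8 higher, in front of it.
- top_edge (a point): Middle of the slope's upper edge, at x = 30, z = 190 in the case. From here the wooden top (12 thick) covers the case back to x = 130, over the things inside, so a hand cannot go straight down to them: it reaches in through the sloping front with the wrist leaning back towards the robot, about 25 to 45 degrees from vertical.
- case_floor (a point): Centre of the case's inner floor, 12 above the counter. Back pane at x = 124, side walls at y = +-220 (inner faces), low rail along y = 0 up to 42 above the counter, dividing the left compartment from the right.
- door_left (a joint): Travel in m of the left door (+y side of the case): 0 fully home against the left side of the case, 0.17 slid fully to the right (-y) behind the other door, which leaves 170 mm clear at the left side. Rubs with about 2 N and stays where left. May start up to 20 mm ajar.
- door_right (a joint): Travel in m of the right door (-y side of the case): 0 fully home against the right side, 0.17 slid fully to the left (+y) in front of the other door, which leaves 170 mm clear at the right side. Rubs with about 2 N and stays where left. May start up to 20 mm ajar.
- door_left_pull (a point): Point for gripping the left door's pull: an aluminium fin 12 thick (along y), 40 long up the slope, standing 45 out of the door square to the slope. The point is on its mid-plane, 12 below its outer end, and moves with the door. Its axes are the case's.
- door_right_pull (a point): The same point of the same pull on the right door.
- pusher_mid (a point): Pusher: plain white cylinder, diameter 44, 84 high, two thin grey bands near the top, about 0.12 kg, standing on the case's floor about x = 31, and 135 left or right of the case's middle. The point is at its centre, half-way up (42 above its foot); z along its axis.
- trivet: Round pale stone trivet, fixed, diameter 110, 12 thick, on one side of the case or the other. Origin at the centre of its underside (its top is 12 above).
- pot_mid (a point): Mustard pot standing in the other compartment: squat white ceramic pot, diameter 60, 74 high with a wooden lid and knob. The point is 35 above its foot. Leave it.
- bowl: Smoked glass bowl, diameter 150, 75 high, on the side where the trivet is not; origin at the centre of its underside. Leave it.
- egg_ring: Silicone egg ring, diameter 84, 18 high, lying on the case's wooden top; origin at the centre of its underside. Leave it.
- butter_dish: White ceramic butter dish with its lid on, 100 x 170 x 89 high; origin at the centre of its underside. Leave it.
- garlic_press: Steel garlic press lying flat, 175 long, 26 high; origin near its middle on the counter. Leave it.
There are look-alikes about, which are no part of the job. Leave any orange look-alike of the trivet alone.

How it is judged (in metres and radians):
On the way, in this order (a step that is already met when the one before it is completed fails the run):
1. the door in front of the pusher is slid across past the other (at least 140 mm) (((y of pusher_mid in the frame of case above 0 m and value of joint door_left above 0.14 m) or (y of pusher_mid in the frame of case below 0 m and value of joint door_right above 0.14 m))), for 0.2 s.
2. the pusher stands upright on the trivet (horizontal distance between pusher_mid and trivet below 0.034 m and z of pusher_mid in the frame of trivet between 0.049 and 0.059 m and angle between pusher_mid's own z axis and vertical below 0.12 rad), for 0.2 s.
At the end, for the whole second after the job is handed in: The pusher stands upright (within 7 degrees) and still on the trivet, its axis within 34 mm of the trivet's centre; the door of its compartment is home to within 3 mm; the pot still stands upright in the other compartment (all of step 2 and linear speed of pusher below 0.02 m/s and ((y of pot_mid in the frame of case below 0 m and value of joint door_left below 0.003 m) or (y of pot_mid in the frame of case above 0 m and value of joint door_right below 0.003 m)) and angle between pot_mid's own z axis and vertical below 0.12 rad); the robot touches nothing.
It fails at once if the case is shoved more than 20 mm (distance of case from where it was at the start of the episode above 0.02 m).
It fails at once if the mustard pot is moved more than 30 mm (distance of pot_mid from where it was at the start of the episode above 0.03 m).
It fails at once if one of the other things (bowl, egg ring, butter dish, garlic press) is moved more than 30 mm (distance of any of bowl, egg_ring, butter_dish, garlic_press from where it was at the start of the episode above 0.03 m).
It also fails if it takes over 72 s, if anything falls off the work surface, if the arm or the gripper's body presses on something with over 40 N, if the wrist force passes 120 N, or if a joint passes its speed limit or range.

## Robot

A 7-joint arm with a two-finger parallel gripper is mounted at the origin on the work surface. World frame = base frame: x ahead of the robot, y to its left, z up, the work surface at z = 0. Lengths are in mm, angles in rad, forces in N, time in s.
With the tool pointing down it reaches from about 350 to 900 mm from the base axis. Payload 19.9 kg.
Tool frame: the origin (TCP) lies at the very end of the fingers, on their centre line; the grasp point (between the pads) lies 19 mm behind it (grip_point_offset is the distance from the TCP to the grasp point, in mm); z points along the fingers, y is the direction in which the jaws open and shut (so a half turn about z gives the same grasp; the last joint's range is limited). The gripper opens to 94 mm and grips with 3 to 60 N. Pads are 16 mm wide; open, the fingers measure 119 mm over their backs; the gripper's body (75 mm by 177 mm) begins 78 mm behind the grasp point.
Start: joints at [-1.254, 0.417, -0.01, 1.614, 0.005, 1.111, -0.053], TCP at [218.873, 585.4, 205.425] pointing down, gripper open.
Joint ranges: [-2.81, 2.81], [-0.39, 2.02], [-1.27, 1.25], [0.06, 2.57], [-1.19, 4.33], [0.19, 2], [-2.82, 2.82]. Speed limits (rad/s): [1.89, 1.89, 2.39, 2.39, 3.01, 3.01, 3.01].

## Interface

Orientations are given as a unit quaternion [x, y, z, w].
In Python, from bench import sense, grab_frame, camera_model, sign_off, grip_point_offset gives the robot as it stands.
- The arm moves only by the shell command python3 -m creep 'ROWS'. ROWS is JSON, a list of rows, each a list of 3 entries, a list of its own where there are three numbers: the finger opening in cm, from 0 to 9.4, then the shift along the world's x, y, z in cm, then the turn, a rotation vector about the world's x, y, z in degrees. A call has 1 to 20 rows; each row shifts and turns the pose as measured when the row begins; what a row does not reach is not made up. A row lasts 1/12 s, in which the tool goes at most 41.7 mm and 7.16 degrees, less where a joint would pass 70% of its speed; a pose out of reach is approached as far as the arm can. A call is refused whole if a number of a shift passes 4.17 or a number of a turn 7.16, either way. A call with a gripper value outside its range is refused whole. The fingers move at their own pace and stop on an object; the grip force is fixed at half the most. Time passes only in rows, so rows that do not move let the fingers close. It gives the time, the measured TCP pose, the force and the opening at its end, in the units of the state.
- sense(): the state, without advancing time (a new reading comes with each control period).
- grab_frame(name): name is "side" or "top"; returns (picture, depth): 420x560x3 uint8, blue, green, red; 420x560 float32, mm along the optical axis (not along the pixel's ray), 0 where there is no reading.
- camera_model(name): a dict with "fx", "fy", "cx", "cy" (pixels), "R" (3x3) and "t" (3): a world point X has camera coordinates R X + t. Camera axes: x right, y down, z forward; pixel columns grow to the right and rows downward; lengths in mm; the calibration is good to about 2 mm. A picture is of the moment at which its call begins. camera_model takes no time and is no camera call.
- sign_off(): hands the job in, once; it reports no verdict.
The state is a dict: "clock": time; "joint_positions": joint angles; "qd": joint speeds; "tau": joint torques, N m; "tcp_pos": TCP position; "ee_rot": TCP orientation; "force": force on the tool from outside, world axes, zero at the start; "moment": the same for the moment, N m; "grip_width": finger opening in mm.
Only numpy, scipy, OpenCV 4.12 (cv2) and the standard library are available. Lean on these libraries where they do the work, as an engineer would, in place of code of your own. Each camera call takes 0.05 s, during which the arm holds its last target.

## Working session

There is one attempt and no reset: what is moved stays moved. The work goes in short steps, Python scripts to look and compute and a shell command to move; the robot and the scene stay as the last step left them, time stands still between calls to the robot, and variables do not carry over. Pictures are saved under pics/ and viewed, and the job is handed in when it is done.

```bash
ls; mkdir -p pics
python3 - <<'E'
from bench import *
import cv2,numpy as np
s=sense();print(s);print(grip_point_offset)
for n in("side","top"):
    p,d=grab_frame(n);cv2.imwrite(f"pics/{n}0.png",p);np.save(f"pics/{n}0.npy",d)
    print(n,camera_model(n))
E
```

```text
pics
{'clock': 0.0, 'joint_positions': array([-1.25449425,  0.41798286, -0.01030235,  1.61418341,  0.00466693,
        1.11070316, -0.05299943]), 'qd': array([-1.93289904e-04, -1.46518697e-04, -1.37662995e-03, -2.64791937e-04,
        1.93898361e-03, -9.13811262e-04,  4.31451937e-05]), 'tau': array([-5.43128881e-04, -8.51266694e+01,  6.38512764e-01, -4.25991225e+01,
       -4.88957413e-02,  1.87044527e-02,  1.05783602e-04]), 'tcp_pos': array([218.75313787, 585.05342199, 204.81585525]), 'ee_rot': array([ 1.77951398e-01,  9.84039078e-01, -6.21238357e-04, -8.00589232e-05]), 'force': array([0.13740071, 0.29120216, 0.0891317 ]), 'moment': array([ 0.04511927, -0.01923717,  0.02935874]), 'grip_width': 94.07560067315745}
18.8
side {'fx': 483.24801973220303, 'fy': 483.24801973220303, 'cx': 276.23638369535047, 'cy': 204.12215054321322, 'R': array([[ 0.62277533,  0.78237994,  0.00570197],
       [ 0.74442567, -0.59028931, -0.31207203],
       [-0.24079309,  0.19859546, -0.95004133]]), 't': array([-350.52705362, -365.28137766, 1674.60981773])}
top {'fx': 483.3693385624121, 'fy': 483.3693385624121, 'cx': 285.31509220175883, 'cy': 205.92480984358104, 'R': array([[ 0.01175817, -0.9999129 ,  0.00599467],
       [-0.99761   , -0.0121389 , -0.06802151],
       [ 0.06808835, -0.00518054, -0.99766585]]), 't': array([   5.07931997,  560.82022333, 1264.92983133])}
```

View pics/side0.png

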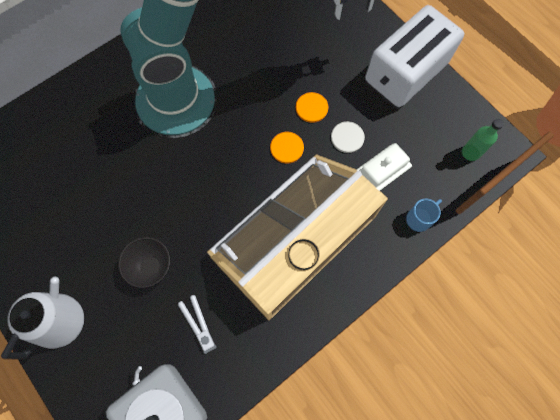

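View pics/top0.png

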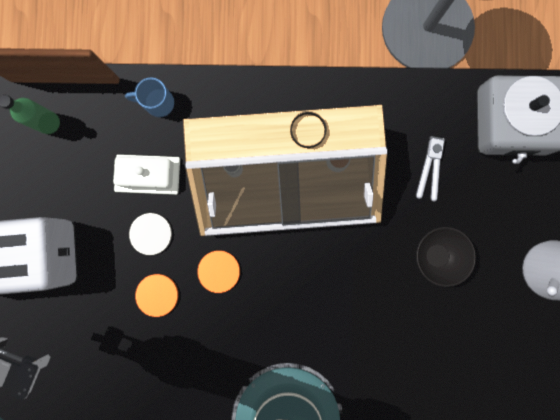

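Run:
```python
import cv2
a=cv2.imread("pics/top0.png")[95:245,175:395];a=cv2.convertScaleAbs(a,alpha=1.8,beta=20)
cv2.imwrite("pics/c1.png",cv2.resize(a,None,fx=3.6,fy=3.6,interpolation=cv2.INTER_CUBIC))
a=cv2.imread("pics/side0.png")[145:325,200:395];a=cv2.convertScaleAbs(a,alpha=1.8,beta=20)
cv2.imwrite("pics/c2.png",cv2.resize(a,None,fx=3.2,fy=3.2,interpolation=cv2.INTER_CUBIC))
```

```text
(no output)
```

View pics/c1.png

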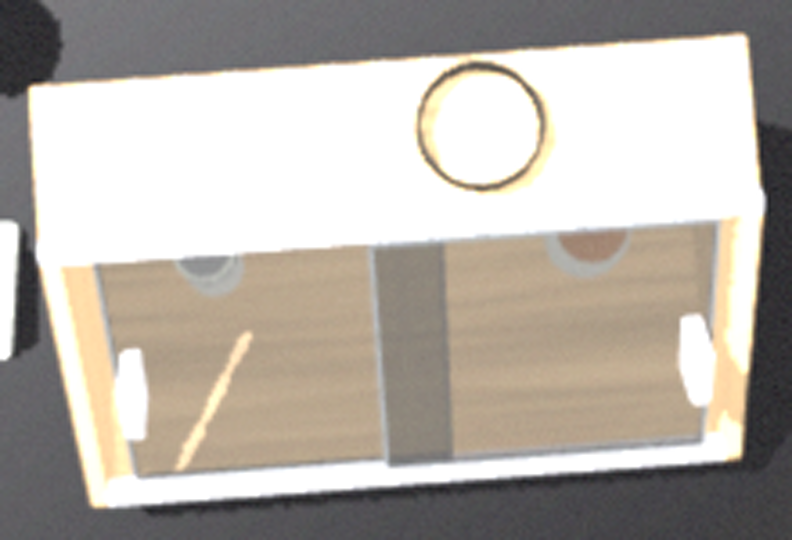

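View pics/c2.png

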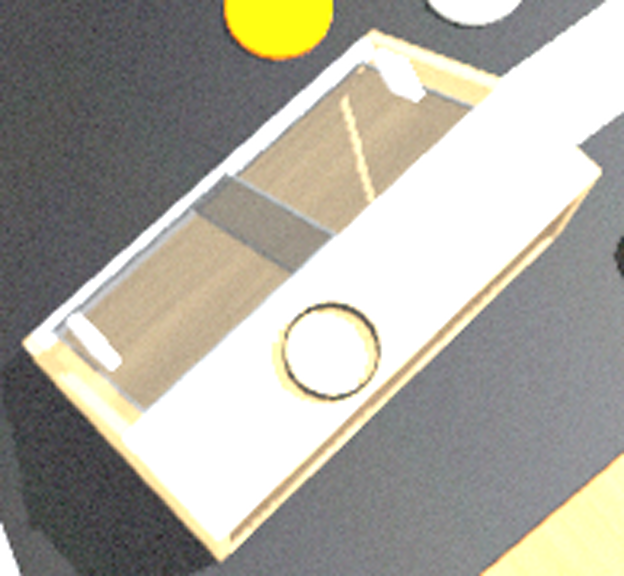

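```bash
cat > h.py <<'E'
import numpy as np,cv2
from bench import *
def K(c):return np.array([[c["fx"],0,c["cx"]],[0,c["fy"],c["cy"]],[0,0,1.]])
CM={n:camera_model(n) for n in("side","top")}
def tri(ps,pt):
    P=[K(CM[n])@np.c_[CM[n]["R"],CM[n]["t"]] for n in("side","top")]
    X=cv2.triangulatePoints(P[0],P[1],np.array(ps,float).reshape(2,1),np.array(pt,float).reshape(2,1))[:,0]
    return X[:3]/X[3]
def proj(n,X):
    c=CM[n];x=K(c)@(c["R"]@np.array(X,float)+c["t"]);return x[:2]/x[2]
def atz(n,p,z):
    c=CM[n];o=-c["R"].T@c["t"];d=c["R"].T@np.linalg.inv(K(c))@np.array([*p,1.]);return o+d*(z-o[2])/d[2]
def cloud(n,d):
    c=CM[n];v,u=np.mgrid[:d.shape[0],:d.shape[1]]
    q=np.stack([(u-c["cx"])/c["fx"]*d,(v-c["cy"])/c["fy"]*d,d],-1)-c["t"];return q@c["R"]
E
python3 - <<'E'
from h import *
np.set_printoptions(precision=1,suppress=True)
for nm,s,t in [("backL",(387.5,198.8),(183.3,119.2)),("backR",(269.4,319.4),(382,104.7)),("footL",(316.3,155),(201.4,235.3)),("footR",(207.8,251.9),(381,222.2))]:
    X=tri(s,t);print(nm,X,np.r_[proj("side",X)-s,proj("top",X)-t])
for n in("side","top"):
    C=cloud(n,np.load(f"pics/{n}0.npy"))
    L={"top":[(220,140),(350,125),(150,234),(157,296),(219,272),(211,206),(368,195),(445,257),(233,171),(340,168),(260,220),(290,195)],"side":[(348,137),(312,107),(287,148),(325,168),(229,253),(280,280)]}[n]
    for p in L:print(n,p,C[p[1],p[0]])
    if n=="top":
        m=(C[...,2]>183)&(C[...,2]<196)&(C[...,0]>500);print(m.sum());q=C[m];print(cv2.minAreaRect(q[:,:2].astype(np.float32)))
E
```

```text
backL [749.2 253.  186.6] [ 0.1 -0.   0.1  0.1]
backR [ 799.4 -215.5  158.1] [-0.8  0.  -0.7 -0.5]
footL [480.7 228.4  50.5] [-0.4  0.1 -0.4 -0.3]
footR [ 520.9 -233.3   54. ] [-0.9 -0.  -0.8 -0.7]
side (348, 137) [484.9 370.1   8.6]
side (312, 107) [323.3 347.2  10.4]
side (287, 148) [389.6 183.6   9.9]
side (325, 168) [562.  182.5 164.8]
side (229, 253) [ 590.7 -190.5  165.5]
side (280, 280) [ 739.7 -129.3  188.7]
top (220, 140) [700.3 165.9 191.6]
top (350, 125) [ 740.2 -136.   189. ]
top (150, 234) [482.1 370.8   9.9]
top (157, 296) [319.3 346.9  11.9]
top (219, 272) [383.9 185.1  11.1]
top (211, 206) [548.5 187.4 164.3]
top (368, 195) [ 578.7 -181.7  168.4]
top (445, 257) [ 430.1 -416.3    5.6]
top (233, 171) [630.5 136.1 175.5]
top (340, 168) [ 641.4 -115.1  171.3]
top (260, 220) [520.6  76.2  67.8]
top (290, 195) [580.1   1.3 127.3]
9813
((784.31103515625, 227.64476013183594), (417.8720703125, 857.5489501953125), 11.187040328979492)
```

Run:
```python
import cv2
for i,(n,u,v,w,h) in enumerate([("top",185,185,60,50),("top",340,170,60,50),("side",295,145,60,50),("side",200,230,60,50)]):
    a=cv2.imread(f"pics/{n}0.png")[v:v+h,u:u+w]
    a=cv2.resize(a,None,fx=6.5,fy=6.5,interpolation=cv2.INTER_CUBIC)
    b=a if i==0 else b
    if i==0:L=[]
    L.append(a)
cv2.imwrite("pics/pulls.png",cv2.vconcat([cv2.hconcat(L[:2]),cv2.hconcat(L[2:])]))
```

```text
(no output)
```

View pics/pulls.png

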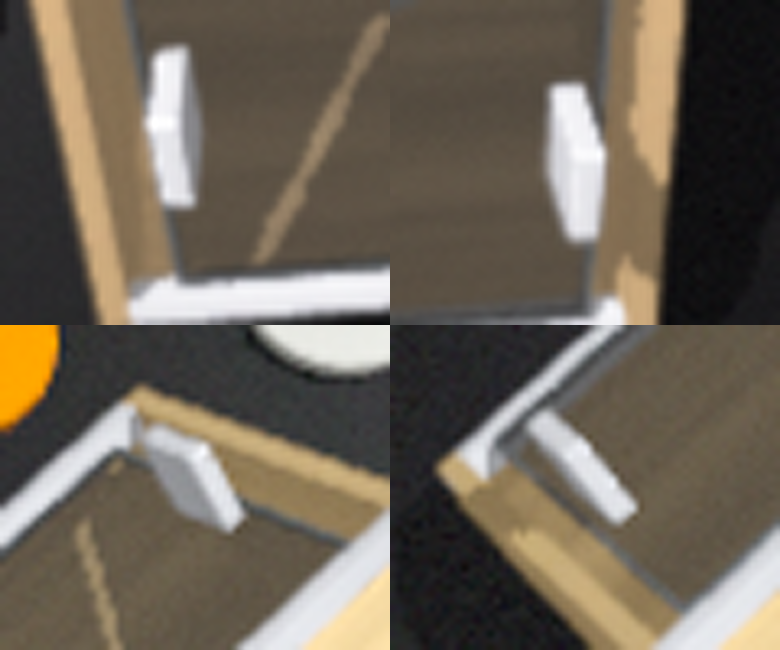

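Run:
```python
from h import *
np.set_printoptions(precision=1,suppress=True)
for n in("top","side"):
    C=cloud(n,np.load(f"pics/{n}0.npy"))
    m=(C[...,2]>184)&(C[...,2]<197)&(C[...,0]>550)&(C[...,0]<870)&(abs(C[...,1])<270)
    k,lab,st,_=cv2.connectedComponentsWithStats(m.astype(np.uint8));i=1+np.argmax(st[1:,4]);m=lab==i
    q=C[m][:,:2].astype(np.float32);r=cv2.minAreaRect(q);print(n,m.sum(),r,cv2.boxPoints(r),C[m][:,2].mean())
    # trivet candidates & pulls
    b=cv2.imread(f"pics/{n}0.png").astype(int)
    w=(C[...,2]>4)&(C[...,2]<18)&(b.min(-1)>140)&(abs(C[...,0]-483)<80)&(abs(C[...,1]-370)<80)
    q=C[w];print("trivet",w.sum(),q.mean(0),cv2.minEnclosingCircle(q[:,:2].astype(np.float32)))
    P=C[w]
    for s,y0 in((1,187),(-1,-186)):
        w=(b.min(-1)>150)&(abs(C[...,0]-570)<50)&(abs(C[...,1]-y0)<30)&(C[...,2]>110)&(C[...,2]<185)
        q=C[w];print("pull",s,w.sum(),q.mean(0),q.min(0),q.max(0))
```

```text
top 8739 ((704.5997924804688, 15.637298583984375), (133.0720977783203, 465.6650390625), 4.878991603851318) [[ 618.5  242. ]
 [ 658.1 -222. ]
 [ 790.7 -210.7]
 [ 751.1  253.3]] 190.0209601600909
trivet 1326 [484.3 370.2  11.7] ((483.3335266113281, 372.1726379394531), 56.623435974121094)
pull 1 123 [555.7 190.  152.8] [528.1 181.6 113.2] [584.6 205.  170.4]
pull -1 160 [ 581.2 -184.2  156.1] [ 554.  -193.5  114.3] [ 610.2 -177.6  176.5]
side 6065 ((705.3590087890625, 16.22650146484375), (129.43307495117188, 465.64947509765625), 5.001518726348877) [[ 620.6  242.5]
 [ 661.2 -221.4]
 [ 790.1 -210.1]
 [ 749.5  253.8]] 189.59662891994856
trivet 742 [483.8 369.4  10.8] ((482.0310363769531, 370.1773986816406), 57.07199478149414)
pull 1 79 [558.1 188.  153. ] [525.8 180.6 135.1] [584.1 198.5 170.7]
pull -1 90 [ 587.  -186.5  158.2] [ 556.4 -194.3  116.4] [ 611.3 -176.5  177.2]
```

```bash
cat >> h.py <<'E'
YAW=np.radians(4.93);O=np.array([640.8,10.5,0]);RC=np.array([[np.cos(YAW),-np.sin(YAW),0],[np.sin(YAW),np.cos(YAW),0],[0,0,1]])
toC=lambda P:(np.asarray(P)-O)@RC
toW=lambda P:np.asarray(P)@RC.T+O
a42=np.radians(42)
def slope(P):  # world -> s along slope, y, h normal
    q=toC(P);dx=q[...,0]+130;dz=q[...,2]-45
    return np.stack([dx*np.cos(a42)+dz*np.sin(a42),q[...,1],-dx*np.sin(a42)+dz*np.cos(a42)],-1)
def unslope(S):
    S=np.asarray(S,float);x=-130+S[...,0]*np.cos(a42)-S[...,2]*np.sin(a42);z=45+S[...,0]*np.sin(a42)+S[...,2]*np.cos(a42)
    return toW(np.stack([x,S[...,1],z],-1))
E
python3 - <<'E'
from h import *
np.set_printoptions(precision=1,suppress=True)
for n in("top","side"):
    b=cv2.imread(f"pics/{n}0.png").astype(int)
    C=cloud(n,np.load(f"pics/{n}0.npy"));S=slope(C)
    reg=(S[...,0]>-10)&(S[...,0]<220)&(abs(S[...,1])<235)&(C[...,2]<195)
    for s in(1,-1):
        w=reg&(S[...,2]>25)&(s*S[...,1]>150)
        q=S[w];print(n,s,w.sum());print(np.percentile(q,[2,10,50,90,98],axis=0))
    for y in(-226,-100,-30,0,40,100,150,226):
        w=reg&(abs(S[...,1]-y)<5)&(S[...,0]>60)&(S[...,0]<150)&(S[...,2]<25);print(y,w.sum(),np.median(S[w][:,2]) if w.sum() else 0,end=' | ')
    print()
# gripper
C=cloud("top",np.load("pics/top0.npy"));w=(C[...,2]>190)&(C[...,1]>380)&(C[...,0]<400)
q=C[w];print(w.sum(),q.min(0),q.max(0))
t=sense()["tcp_pos"]
from scipy.spatial.transform import Rotation as Rn
R=Rn.from_quat(sense()["ee_rot"]).as_matrix();L=(q-t)@R
for z in range(-300,10,20):
    k=abs(L[:,2]-z)<10
    if k.sum():print(z,k.sum(),L[k].min(0)[:2],L[k].max(0)[:2])
for n in("top",):
    a=cv2.imread(f"pics/{n}0.png")[320:420,0:130];cv2.imwrite("pics/gr.png",cv2.resize(a,None,fx=5,fy=5))
E
```

```text
top 1 121
[[ 91.4 179.3  26.7]
 [ 94.  179.7  31.2]
 [116.7 184.   49.3]
 [128.  190.1  53.2]
 [129.1 191.5  54.6]]
top -1 148
[[  90.8 -196.4   25.3]
 [  94.6 -195.    30.3]
 [ 117.  -188.4   55.3]
 [ 128.4 -185.1   60.8]
 [ 129.9 -184.5   62.6]]
-226 207 12.583119216202668 | -100 184 13.420390413553186 | -30 182 13.508196598109425 | 0 180 13.651597164240656 | 40 182 5.082589400355012 | 100 183 5.169018254273283 | 150 176 5.3798593790757145 | 226 184 12.839008421452181 | 
side 1 92
[[ 89.4 177.5  26. ]
 [ 93.5 178.2  28.6]
 [115.  180.8  44.2]
 [127.3 188.   52.5]
 [129.4 189.8  54. ]]
side -1 87
[[  93.  -198.1   25.7]
 [  97.9 -197.6   30.7]
 [ 123.5 -192.9   52.1]
 [ 129.4 -187.1   60.2]
 [ 130.8 -186.1   61.4]]
-226 67 13.530573488971726 | -100 99 13.020807790308567 | -30 132 -1126.4764378415136 | 0 132 -1125.9928666451199 | 40 135 -1136.0334091220534 | 100 124 -1132.590806356128 | 150 127 -1122.7835170480307 | 226 116 -1119.957865684918 | 
1543 [160.8 409.8 203.4] [250.6 635.8 604. ]
-180 15 [-34.7 -40.7] [-13.8 -35.2]
-160 77 [-23.9 -41.4] [ 13.5 -25.4]
-140 992 [-37.7 -88.9] [ 32.2 -10.5]
-120 231 [-37.3 -87.3] [31.4  2.8]
-100 78 [-37.4 -81.3] [30.4 -2. ]
-40 21 [-13.5 -59.7] [  6.6 -49. ]
-20 89 [-13.4 -59.6] [ 5.3 56.3]
0 33 [-13.5 -58.3] [ 6.  58.5]
```

View pics/gr.png

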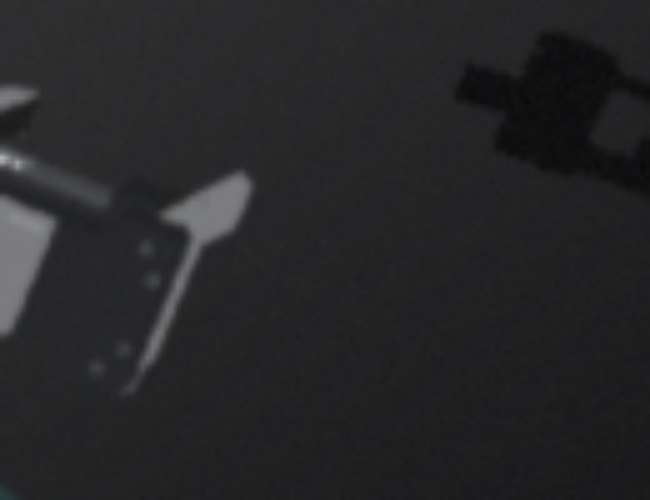

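Run:
```python
from h import *
np.set_printoptions(precision=1,suppress=True)
def ath(n,p,h):
    c=CM[n];o=-c["R"].T@c["t"];d=c["R"].T@np.linalg.inv(K(c))@np.array([*p,1.])
    a=slope(o)[2];b=slope(o+d*1000)[2];return slope(o+d*1000*(h-a)/(b-a))
f=lambda x,y:(x/3.6+175,y/3.6+95)
g=lambda x,y:(x/3.2+200,y/3.2+145)
for p in[(372,250),(388,462)]:print("R door left edge",ath("top",f(*p),13.5))
for p in[(444,245),(452,460)]:print("L door right edge",ath("top",f(*p),5))
for p in[(95,265),(135,470)]:print("L door left edge",ath("top",f(*p),5))
for p in[(190,210),(292,270)]:print("side: L door right edge",ath("side",g(*p),5))
for p in[(228,175),(332,236)]:print("side: R door left edge",ath("side",g(*p),13.5))
# pull outer end face corners (pulls.png, x6.5)
for p in[(187,48),(152,55),(150,118),(172,118)]:print("pullL",ath("top",(185+p[0]/6.5,185+p[1]/6.5),50))
for p in[(150,430),(205,440),(240,520),(225,530)]:print("side pullL",ath("side",(295+p[0]/6.5,145+(p[1]-325)/6.5),50))
```

```text
R door left edge [195.9  19.   13.5]
R door left edge [16.5 18.4 13.5]
L door right edge [190.2 -28.    5. ]
L door right edge [  6.7 -27.4   5. ]
L door left edge [194.4 198.9   5. ]
L door left edge [ 19.3 198.2   5. ]
side: L door right edge [  8.1 -29.8   5. ]
side: L door right edge [184.3 -25.1   5. ]
side: R door left edge [19.3 18.2 13.5]
side: R door left edge [198.   18.2  13.5]
pullL [156.  172.6  50. ]
pullL [154.1 185.4  50. ]
pullL [126.1 190.3  50. ]
pullL [125.4 182.4  50. ]
side pullL [ 86.6 187.8  50. ]
side pullL [122.1 193.8  50. ]
side pullL [184.8 162.1  50. ]
side pullL [182.8 154.5  50. ]
```

```bash
cat >> h.py <<'E'
from scipy.spatial.transform import Rotation as Rn
def tgt(tilt_deg,psi=0,flip=False):
    t=np.radians(tilt_deg);z=np.array([np.sin(t),0,-np.cos(t)]);y=np.array([0,1.,0])*(-1 if flip else 1)
    R=np.stack([np.cross(y,z),y,z],1);R=RC@Rn.from_euler('z',psi,degrees=True).as_matrix()@R
    return R
def err(pos,R):
    s=sense();c=Rn.from_quat(s["ee_rot"]).as_matrix()
    np.set_printoptions(precision=2,suppress=True)
    print("d cm",(np.array(pos)-s["tcp_pos"])/10,"rot deg",np.degrees(Rn.from_matrix(R@c.T).as_rotvec()),"F",s["force"],"w",s["grip_width"],"t",s["clock"])
E
python3 - <<'E'
from h import *
c=Rn.from_quat(sense()["ee_rot"]).as_matrix();print(c)
for f in(0,1):err(unslope([110,184.5,102]),tgt(42,0,f))
print(unslope([110,184.5,102]),unslope([110,184.5,22]))
E
```

```text
[[-9.36698322e-01  3.50137339e-01 -3.10987225e-04]
 [ 3.50137467e-01  9.36697714e-01 -1.07063999e-03]
 [-8.35700121e-05 -1.11175496e-03 -9.99999379e-01]]
d cm [ 29.01 -40.08  -1.05] rot deg [ -5.67 -41.95  24.29] F [-0.96  0.02 -0.6 ] w 93.71682773075392 t 0.1
d cm [ 29.01 -40.08  -1.05] rot deg [  56.7    -7.83 -145.45] F [-0.96  0.02 -0.6 ] w 93.71682773075392 t 0.1
[508.87 184.31 194.41] [562.2  188.91 134.95]
```

```bash
python3 -m creep '[[5,[0,0,3],[0,0,0]],[5,[2,-2.8,0.2],[-0.4,-3,1.7]],[5,[2,-2.8,0.2],[-0.4,-3,1.7]],[5,[2,-2.8,0.2],[-0.4,-3,1.7]],[5,[2,-2.8,0.2],[-0.4,-3,1.7]],[5,[2,-2.8,0.2],[-0.4,-3,1.7]],[5,[2,-2.8,0.2],[-0.4,-3,1.7]],[5,[2,-2.8,0.2],[-0.4,-3,1.7]],[5,[2,-2.8,0.2],[-0.4,-3,1.7]],[5,[2,-2.8,0],[-0.4,-3,1.7]],[5,[2,-2.8,0],[-0.4,-3,1.7]],[5,[2,-2.8,0],[-0.4,-3,1.7]],[5,[2,-2.8,0],[-0.4,-3,1.7]]]'; python3 -c "
from h import *
err(unslope([110,184.5,102]),tgt(42));print(sense()['joint_positions'])"
```

```text
clock: 1.18
tcp_pos: [462.2, 237.9, 249.3]
ee_rot: [-0.017, 0.947, 0.011, 0.32]
force: [1.5, 1.2, 0.4]
grip_width: 50.1
d cm [ 4.67 -5.35 -5.49] rot deg [-0.27 -4.65  2.6 ] F [1.5  1.18 0.41] w 50.05507790108711 t 1.1833
[-1.04 -0.08  0.23  2.28  0.85  0.62  0.16]
```

```bash
python3 -m creep '[[5,[1.55,-1.8,-1.5],[0,-1.5,0.9]],[5,[1.55,-1.8,-1.5],[0,-1.5,0.9]],[5,[1.55,-1.75,-2.4],[-0.2,-1.6,0.8]],[5,[0,0,0],[0,0,0]]]'
python3 - <<'E'
from h import *
err(unslope([110,184.5,102]),tgt(42));print(sense()['joint_positions'])
for n in("side","top"):
    p,d=grab_frame(n);cv2.imwrite(f"pics/{n}1.png",p)
a=cv2.imread("pics/top1.png")[110:260,160:310];b=cv2.imread("pics/side1.png")[90:240,230:380]
cv2.imwrite("pics/v1.png",cv2.resize(cv2.hconcat([a,b]),None,fx=2.6,fy=2.6,interpolation=cv2.INTER_CUBIC))
E
```

```text
clock: 1.52
tcp_pos: [505.7, 182.8, 203.8]
ee_rot: [-0.037, 0.933, 0.015, 0.357]
force: [0.1, -0.6, -0.2]
grip_width: 49.8
d cm [ 0.32  0.15 -0.94] rot deg [-0.09 -0.12  0.35] F [ 0.1  -0.61 -0.2 ] w 49.804193459441684 t 1.5167
[-0.93 -0.01  0.31  2.38  1.28  0.37 -0.11]
```

View pics/v1.png

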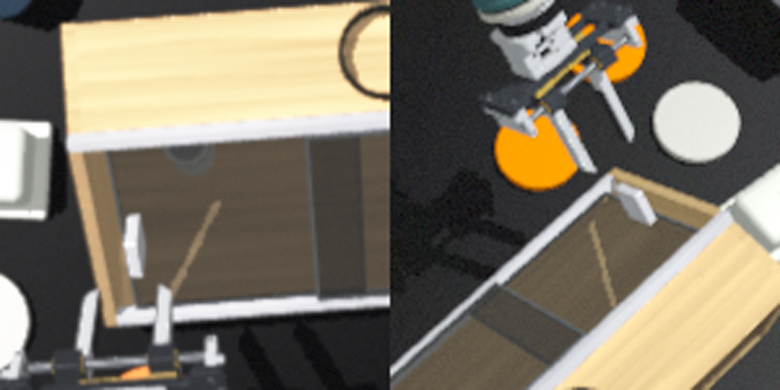

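```bash
python3 -m creep '[[5,[1.2,0.1,-1.5],[0,0,0]],[5,[1.2,0.1,-1.5],[0,0,0]],[5,[1.1,0.1,-1.4],[0,0,0.2]],[5,[1.1,0.1,-1.3],[0,0,0.1]],[5,[0.6,0.1,-0.7],[0,0,0]],[5,[0,0,0],[0,0,0]]]'
python3 - <<'E'
from h import *
err(unslope([110,184.5,22]),tgt(42))
for n in("side","top"):
    p,d=grab_frame(n);cv2.imwrite(f"pics/{n}2.png",p)
a=cv2.imread("pics/top2.png")[110:260,160:310];b=cv2.imread("pics/side2.png")[90:240,230:380]
cv2.imwrite("pics/v2.png",cv2.resize(cv2.hconcat([a,b]),None,fx=2.6,fy=2.6,interpolation=cv2.INTER_CUBIC))
E
```

```text
clock: 2.12
tcp_pos: [560.8, 200.7, 147.0]
ee_rot: [-0.038, 0.932, 0.023, 0.361]
force: [-1.0, 0.6, -0.3]
grip_width: 49.7
d cm [ 0.14 -1.18 -1.2 ] rot deg [-0.89  0.27 -0.03] F [-1.    0.56 -0.28] w 49.6933343391464 t 2.1167
```

View pics/v2.png

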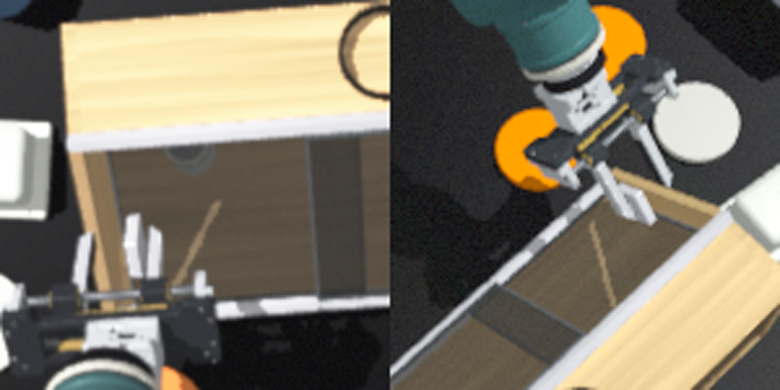

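```bash
python3 -m creep '[[5,[0,-0.5,-0.4],[0,0,0]],[5,[0,-0.5,-0.4],[0,0,0]],[5,[0,0,0],[0,0,0]]]'
python3 - <<'E'
from h import *
err(unslope([110,184.5,22]),tgt(42));print(sense()['joint_positions'])
E
```

```text
clock: 2.47
tcp_pos: [560.1, 192.8, 143.7]
ee_rot: [-0.038, 0.931, 0.025, 0.363]
force: [-0.8, 0.2, -0.4]
grip_width: 50.3
d cm [ 0.21 -0.38 -0.88] rot deg [-1.11  0.57 -0.1 ] F [-0.84  0.24 -0.35] w 50.258847938789465 t 2.4667
[-0.8   0.23  0.28  2.33  1.97  0.25 -0.8 ]
```

```bash
python3 -m creep '[[5,[0,-0.1,0],[0,3,0]],[5,[0,-0.1,0],[0,3,0]],[5,[0,-0.1,-0.2],[0,3,0]],[5,[0.1,-0.1,-0.4],[0,0,0]],[5,[0,0,0],[0,0,0]]]'
python3 - <<'E'
from h import *
err(unslope([110,184.5,22]),tgt(33));print(sense()['joint_positions'])
E
```

```text
clock: 2.88
tcp_pos: [560.7, 189.5, 142.1]
ee_rot: [-0.035, 0.944, 0.022, 0.327]
force: [-0.4, -0.8, 0.1]
grip_width: 50.2
d cm [ 0.15 -0.06 -0.72] rot deg [-1.49  5.17  0.35] F [-0.38 -0.77  0.12] w 50.19176924535032 t 2.8833
[-0.73  0.22  0.23  2.28  1.47  0.2  -0.28]
```

```bash
python3 -m creep '[[5,[0,0,0],[0,3,0]],[5,[0,0,0],[0,3,0]],[5,[0,0,0],[0,3,0]],[5,[0,0,-0.2],[0,0,0]],[5,[0,0,0],[0,0,0]]]'
python3 - <<'E'
from h import *
err(unslope([110,184.5,22]),tgt(30));print(sense()['joint_positions'])
E
```

```text
clock: 3.3
tcp_pos: [561.8, 189.7, 144.3]
ee_rot: [-0.033, 0.955, 0.021, 0.293]
force: [-0.7, 0.2, 0.1]
grip_width: 50.1
d cm [ 0.04 -0.08 -0.94] rot deg [-1.54  4.07  0.66] F [-0.68  0.2   0.08] w 50.06089053945214 t 3.3
[-0.58  0.22  0.09  2.23  0.96  0.24  0.25]
```

```bash
python3 -m creep '[[5,[0,0,-0.2],[0,2,0]],[5,[0,0,-0.3],[0,2,0]],[5,[0,0,-0.3],[-1,2,0.4]],[5,[0,0,-0.3],[-0.5,0,0]],[5,[0,0,0],[0,0,0]]]'
python3 - <<'E'
from h import *
err(unslope([110,184.5,22]),tgt(30));print(sense()['joint_positions'],slope(sense()['tcp_pos']))
for n in("side","top"):
    p,d=grab_frame(n);cv2.imwrite(f"pics/{n}3.png",p)
a=cv2.imread("pics/top3.png")[110:260,160:310];b=cv2.imread("pics/side3.png")[90:240,230:380]
cv2.imwrite("pics/v3.png",cv2.resize(cv2.hconcat([a,b]),None,fx=2.6,fy=2.6,interpolation=cv2.INTER_CUBIC))
E
```

```text
clock: 3.72
tcp_pos: [560.7, 191.5, 135.0]
ee_rot: [-0.039, 0.969, 0.011, 0.244]
force: [-0.2, 0.3, -0.5]
grip_width: 50.1
d cm [ 0.15 -0.26 -0.  ] rot deg [-0.01 -1.7   0.33] F [-0.23  0.31 -0.51] w 50.122079376012806 t 3.7167
[-0.41  0.25 -0.08  2.15  0.65  0.35  0.59] [109.04 187.21  22.89]
```

View pics/v3.png

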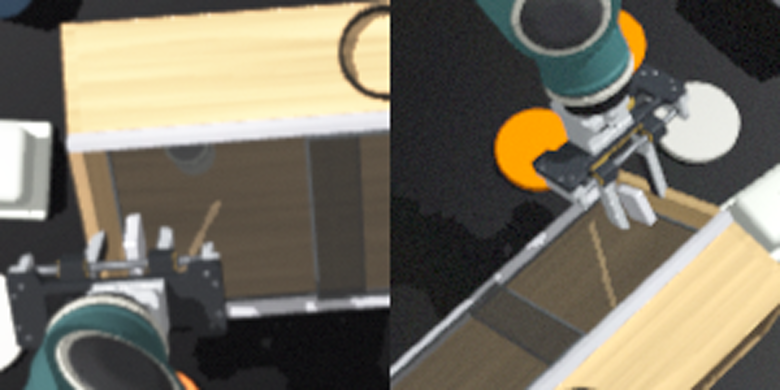

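```bash
python3 -m creep '[[3,[0.1,-0.25,0],[0,0,0]],[0,[0,0,0],[0,0,0]],[0,[0,0,0],[0,0,0]],[0,[0,0,0],[0,0,0]],[0,[0,0,0],[0,0,0]],[0,[0,0,0],[0,0,0]],[0,[0,0,0],[0,0,0]]]'
python3 - <<'E'
from h import *
s=sense();print(slope(s['tcp_pos']),s['joint_positions'],s['force'],s['grip_width'])
print(RC@[0,-150,0])
E
```

```text
clock: 4.4
tcp_pos: [560.4, 189.7, 135.3]
ee_rot: [-0.04, 0.968, 0.011, 0.246]
force: [0.9, 0.6, -1.6]
grip_width: 11.6
[108.96735964 185.45278813  23.39010847] [-0.41286325  0.2458711  -0.07782387  2.15702234  0.65222517  0.34060281
  0.59377766] [ 0.90273948  0.60971852 -1.5923928 ] 11.569017355820357
[  12.89078949 -149.44506531    0.        ]
```

```bash
python3 -m creep '[[0,[0.05,-0.6,0],[0,0,0]],[0,[0.1,-1.2,0],[0,0,0]],[0,[0.1,-1.2,0],[0,0,0]],[0,[0.1,-1.2,0],[0,0,0]],[0,[0.1,-1.2,0],[0,0,0]]]'
python3 - <<'E'
from h import *
s=sense();print(slope(s['tcp_pos']),s['joint_positions'],s['force'],s['grip_width']);err(s['tcp_pos'],tgt(30))
E
```

```text
clock: 4.82
tcp_pos: [565.1, 136.8, 135.4]
ee_rot: [-0.043, 0.968, 0.013, 0.246]
force: [4.4, 2.7, -4.4]
grip_width: 11.6
[109.08930014 132.32303398  23.36281721] [-0.25873636  0.22358966 -0.11510787  2.18857454  0.56195471  0.28906748
  0.78921996] [ 4.39032719  2.71964793 -4.35767582] 11.5592470981709
d cm [0. 0. 0.] rot deg [-0.09 -1.45 -0.2 ] F [ 4.39  2.72 -4.36] w 11.5592470981709 t 4.8167
```

```bash
python3 -m creep '[[0,[0.15,-1.2,-0.05],[0,0,0]],[0,[0.15,-1.2,-0.05],[0,0,0]],[0,[0.1,-1.2,0],[0,0,0]],[0,[0.1,-1.2,0],[0,0,0]],[0,[0.1,-1.2,0],[0,0,0]]]'
python3 - <<'E'
from h import *
s=sense();print(slope(s['tcp_pos']),s['joint_positions'],s['force'],s['grip_width']);err(s['tcp_pos'],tgt(30))
E
```

```text
clock: 5.23
tcp_pos: [570.6, 73.3, 135.4]
ee_rot: [-0.044, 0.968, 0.013, 0.247]
force: [7.9, 3.4, -9.2]
grip_width: 11.8
[109.06985531  68.56762175  23.38610044] [-0.0253485   0.21374216 -0.20658443  2.20536746  0.41842855  0.24926841
  1.06314096] [ 7.94681633  3.3647229  -9.22469326] 11.843771967507745
d cm [0. 0. 0.] rot deg [-0.09 -1.35 -0.28] F [ 7.95  3.36 -9.22] w 11.843771967507745 t 5.2333
```

```bash
python3 -m creep '[[0,[0.15,-0.8,-0.15],[0,0,0]],[0,[0.15,-0.8,-0.15],[0,0,0]],[0,[0.1,-0.6,-0.1],[0,0,0]]]'
python3 - <<'E'
from h import *
s=sense();print(slope(s['tcp_pos']),s['joint_positions'],s['force'],s['grip_width']);err(s['tcp_pos'],tgt(30))
E
```

```text
clock: 5.48
tcp_pos: [574.7, 47.6, 134.1]
ee_rot: [-0.043, 0.968, 0.012, 0.249]
force: [-28.6, -0.5, 33.2]
grip_width: 11.6
[109.66955432  42.6193622   21.16444679] [ 0.07268995  0.22007576 -0.24816621  2.20479535  0.37110854  0.23464544
  1.1631954 ] [-28.61587505  -0.45052445  33.2458099 ] 11.594287537474825
d cm [0. 0. 0.] rot deg [-0.   -1.14 -0.16] F [-28.62  -0.45  33.25] w 11.594287537474825 t 5.4833
```

```bash
python3 -m creep '[[0,[-0.1,-0.3,0.12],[0,0,0]],[0,[0,-0.2,0],[0,0,0]]]'
python3 - <<'E'
from h import *
s=sense();print(slope(s['tcp_pos']),s['joint_positions'],s['force'],s['grip_width']);err(s['tcp_pos'],tgt(30))
E
```

```text
clock: 5.65
tcp_pos: [572.3, 40.2, 134.2]
ee_rot: [-0.042, 0.968, 0.011, 0.248]
force: [3.5, 2.2, -0.2]
grip_width: 11.8
[107.51428353  35.42869733  23.25594322] [ 0.10382309  0.21651247 -0.26437787  2.20876162  0.35220066  0.23566777
  1.19486958] [ 3.49085079  2.23551251 -0.19322027] 11.837267368835606
d cm [0. 0. 0.] rot deg [ 0.04 -1.28 -0.07] F [ 3.49  2.24 -0.19] w 11.837267368835606 t 5.65
```

```bash
python3 -m creep '[[5,[0,0,0],[0,0,0]],[5,[0,0,0],[0,0,0]],[5,[0,0,0],[0,0,0]],[5,[0,0,0],[0,0,0]],[5,[-1.8,0,2.2],[0,0,0]],[5,[-2,0,2.5],[0,0,0]],[5,[-2,0,2.5],[0,0,0]],[5,[-3,1,2.5],[0,0,0]],[7,[-3,2,2.5],[0,0,0]],[7,[-4,0,1],[0,0,0]],[7,[-4,0,1],[0,0,0]],[7,[0,0,0],[0,0,0]]]'
python3 - <<'E'
from h import *
s=sense();print(slope(s['tcp_pos']),s['joint_positions'],s['force'],s['grip_width'])
for n in("side","top"):
    p,d=grab_frame(n);cv2.imwrite(f"pics/{n}4.png",p);np.save(f"pics/{n}4.npy",d)
a=cv2.imread("pics/top4.png")[100:290,170:400];b=cv2.imread("pics/side4.png")[110:300,200:430]
cv2.imwrite("pics/v4.png",cv2.resize(cv2.vconcat([a,b]),None,fx=1.6*1.6/1.6,fy=1.6))
cv2.imwrite("pics/v4b.png",cv2.resize(cv2.convertScaleAbs(a[:140,:],alpha=1.6),None,fx=3.4,fy=3.4,interpolation=cv2.INTER_CUBIC))
E
```

```text
clock: 6.65
tcp_pos: [402.6, 70.2, 268.5]
ee_rot: [-0.042, 0.968, 0.011, 0.246]
force: [-0.2, 0.2, -0.1]
grip_width: 69.5
[ 73.63773657  79.97106966 234.50997004] [ 0.0793741  -0.36515467 -0.3221387   2.35680259 -0.06014781  0.63947239
  1.44527061] [-0.22057967  0.23638344 -0.1366869 ] 69.5122758273818
```

View pics/v4.png

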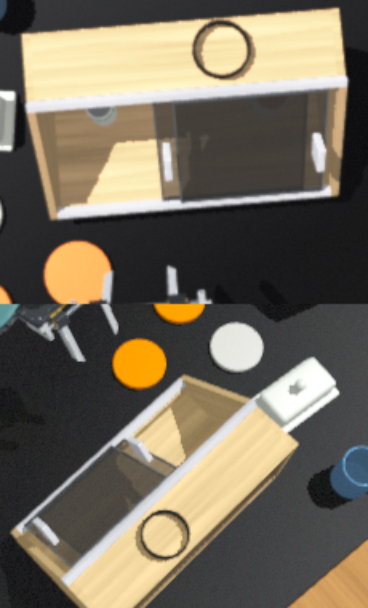

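View pics/v4b.png

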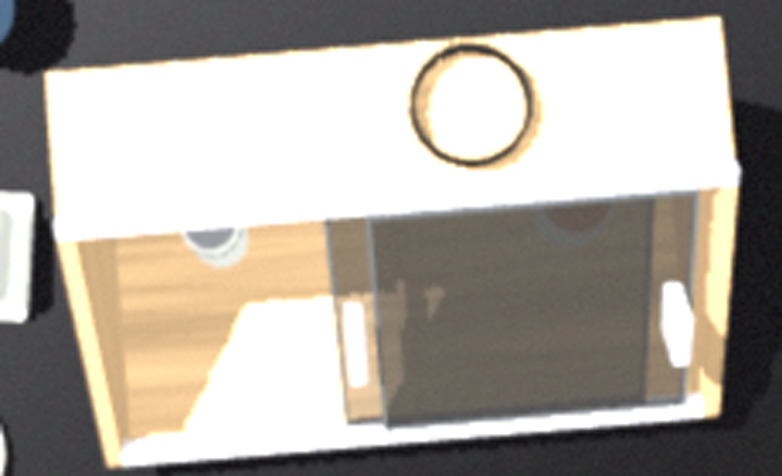

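Run:
```python
from h import *
np.set_printoptions(precision=1,suppress=True)
C=cloud("top",np.load("pics/top4.npy"));q=toC(C)
w=(q[...,0]>-40)&(q[...,0]<60)&(abs(q[...,1]-135)<45)&(q[...,2]>22)&(q[...,2]<150)
v,u=np.nonzero(w);print(w.sum(),u.min(),u.max(),v.min(),v.max())
for a,b,p in zip(u,v,q[w]):print((a,b),p,end=' ')
print()
# door edge, case re-check
m=(C[...,2]>184)&(C[...,2]<197)&(C[...,0]>550)&(C[...,0]<870)&(abs(C[...,1])<270)
k,lab,st,_=cv2.connectedComponentsWithStats(m.astype(np.uint8));i=1+np.argmax(st[1:,4]);m=lab==i
r=cv2.minAreaRect(C[m][:,:2].astype(np.float32));print(r)
S=slope(C)
g=(S[...,0]>130)&(S[...,0]<180)&(abs(S[...,2]-5)<3)&(S[...,1]>0)&(S[...,1]<215);print("left door visible y",np.percentile(S[g][:,1],[1,50,99]))
g=(S[...,0]>90)&(S[...,0]<130)&(S[...,2]>25)&(S[...,1]<100)&(S[...,1]>-100)&(C[...,2]<180);print("pull y",np.percentile(S[g][:,1],[1,50,99]),g.sum())
```

```text
174 224 242 166 177
(np.int64(232), np.int64(166)) [ 24.5 134.6 100.2] (np.int64(233), np.int64(166)) [ 24.  131.9 102.1] (np.int64(234), np.int64(166)) [ 24.9 130.1  95.1] (np.int64(235), np.int64(166)) [ 24.4 127.4  97. ] (np.int64(236), np.int64(166)) [ 24.4 125.   95.9] (np.int64(237), np.int64(166)) [ 25.8 123.3  85.8] (np.int64(238), np.int64(166)) [ 25.  120.5  89.9] (np.int64(239), np.int64(166)) [ 23.9 117.5  95.6] (np.int64(240), np.int64(166)) [ 23.4 114.8  98. ] (np.int64(241), np.int64(166)) [ 28.  114.6  67.3] (np.int64(224), np.int64(167)) [ 24.3 155.3  94.8] (np.int64(225), np.int64(167)) [ 24.7 153.2  91.2] (np.int64(226), np.int64(167)) [ 24.1 150.4  93.6] (np.int64(227), np.int64(167)) [ 23.2 147.5  97.9] (np.int64(228), np.int64(167)) [ 23.2 145.   97.3] (np.int64(229), np.int64(167)) [ 22.5 142.2 100.2] (np.int64(230), np.int64(167)) [ 23.1 140.2  95.1] (np.int64(231), np.int64(167)) [ 22.9 137.7  95.7] (np.int64(232), np.int64(167)) [ 23.1 135.4  93.1] (np.int64(233), np.int64(167)) [ 22.6 132.8  94.9] (np.int64(234), np.int64(167)) [ 22.3 130.2  96. ] (np.int64
[... 7257 characters left out ...]
(176)) [  5.3 133.   53. ] (np.int64(236), np.int64(176)) [  6.  131.   46.4] (np.int64(237), np.int64(176)) [  6.6 128.8  41. ] (np.int64(238), np.int64(176)) [  7.9 127.2  29.6] (np.int64(239), np.int64(176)) [  8.4 124.9  24.5] (np.int64(232), np.int64(177)) [  7.  143.5  25.8] (np.int64(233), np.int64(177)) [  6.2 140.5  29.9] (np.int64(234), np.int64(177)) [  6.  137.8  30.1] (np.int64(235), np.int64(177)) [  4.9 134.6  36.6] (np.int64(236), np.int64(177)) [  6.1 132.9  26.5] (np.int64(237), np.int64(177)) [  5.5 130.   29.3] 
((702.5630493164062, 15.328369140625), (132.43685913085938, 464.8717041015625), 5.241400241851807)
left door visible y [21.  35.1 49.3]
pull y [28.3 34.4 40. ] 93
```

Run:
```python
from h import *
def T(t,c,z,back=0):
    t=np.radians(t);d=np.array([np.sin(t),0,-np.cos(t)]);return toW(np.array([28,136,z])+d*(c-back))
print(T(40,6,90),T(40,6,90,130))
err(T(40,6,90,130),tgt(40));err(T(40,6,90),tgt(40))
```

```text
[660.85122051 148.73458151  85.40373334] [577.59797571 141.55334705 184.98951095]
d cm [17.38  7.14 -8.26] rot deg [  0.88 -11.52  -0.06] F [-0.82  0.22  0.17] w 70.21043533519897 t 6.75
d cm [ 25.7    7.86 -18.22] rot deg [  0.88 -11.52  -0.06] F [-0.82  0.22  0.17] w 70.21043533519897 t 6.75
```

```bash
python3 -m creep '[[7,[2,2,0],[0.2,-3,0]],[7,[3,2,0],[0.2,-3,0]],[7,[3,2,-1],[0.2,-3,0]],[7,[3,1,-2],[0.2,-2.5,0]],[7,[3,0,-2],[0,0,0]],[7,[2.5,0,-2.5],[0,0,0]],[7,[0,0,0],[0,0,0]]]'
python3 - <<'E'
from h import *
def T(t,c,z,back=0):
    t=np.radians(t);d=np.array([np.sin(t),0,-np.cos(t)]);return toW(np.array([28,136,z])+d*(c-back))
err(T(40,6,90,130),tgt(40));print(sense()["joint_positions"])
E
```

```text
clock: 7.33
tcp_pos: [526.0, 124.6, 220.8]
ee_rot: [-0.037, 0.946, 0.004, 0.322]
force: [-0.5, 0.4, 0.2]
grip_width: 70.3
d cm [ 5.16  1.69 -3.58] rot deg [ 1.14 -2.41  0.75] F [-0.5   0.36  0.17] w 70.29004618713108 t 7.3333
[ 0.51 -0.01 -0.92  2.29  0.72  0.31  0.61]
```

```bash
python3 -m creep '[[7,[1.5,0.5,-1],[0,0,0]],[7,[1.5,0.5,-1],[0.5,0,0]],[7,[1.5,0.4,-1],[0.5,0,0.5]],[7,[0.7,0.3,-0.6],[0,0,0.2]],[7,[0,0,0],[0,0,0]]]'
python3 - <<'E'
from h import *
def T(t,c,z,back=0):
    t=np.radians(t);d=np.array([np.sin(t),0,-np.cos(t)]);return toW(np.array([28,136,z])+d*(c-back))
err(T(38,6,90,130),tgt(38));print(sense()["joint_positions"])
E
```

```text
clock: 7.75
tcp_pos: [576.2, 137.7, 179.9]
ee_rot: [-0.033, 0.949, 0.019, 0.313]
force: [-0.4, 0.2, -0.6]
grip_width: 69.8
d cm [0.47 0.41 0.78] rot deg [-0.72 -1.51  0.61] F [-0.43  0.16 -0.57] w 69.78349817668504 t 7.75
[ 0.42  0.22 -0.87  2.21  1.18  0.37  0.21]
```

```bash
python3 -m creep '[[7,[1.0,0.3,-0.6],[-0.2,-0.4,0.2]],[7,[1.2,0.3,-1.2],[-0.2,-0.4,0.2]],[7,[1.2,0.2,-1.3],[-0.2,-0.4,0.2]],[7,[1.2,0.1,-1.3],[0,0,0]],[7,[0,0,0],[0,0,0]]]'
python3 - <<'E'
from h import *
def T(t,c,z,back=0):
    t=np.radians(t);d=np.array([np.sin(t),0,-np.cos(t)]);return toW(np.array([28,136,z])+d*(c-back))
err(T(38,6,90,65),tgt(38));print(sense()["joint_positions"])
for n in("side","top"):
    p,d=grab_frame(n);cv2.imwrite(f"pics/{n}5.png",p)
a=cv2.imread("pics/top5.png")[110:260,160:310];b=cv2.imread("pics/side5.png")[110:260,230:380]
cv2.imwrite("pics/v5.png",cv2.resize(cv2.hconcat([a,b]),None,fx=2.6,fy=2.6,interpolation=cv2.INTER_CUBIC))
E
```

```text
clock: 8.17
tcp_pos: [621.1, 143.9, 132.3]
ee_rot: [-0.038, 0.948, 0.015, 0.317]
force: [-1.5, -0.5, -0.4]
grip_width: 69.9
d cm [-0.03  0.13  0.41] rot deg [-0.18 -1.    0.3 ] F [-1.45 -0.51 -0.42] w 69.94672258611484 t 8.1667
[ 0.29  0.4  -0.76  2.16  1.52  0.41 -0.06]
```

View pics/v5.png

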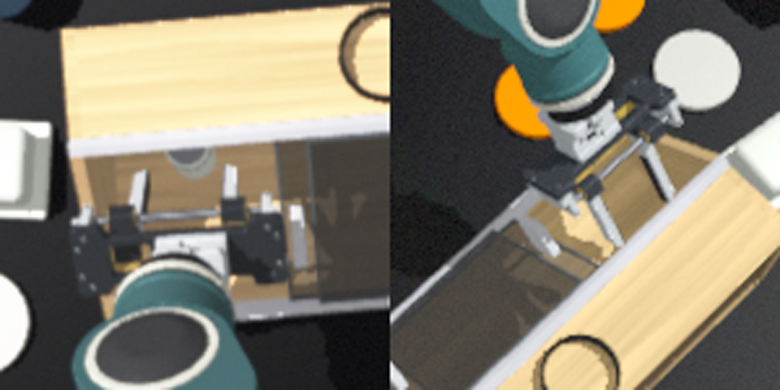

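```bash
python3 -m creep '[[7,[1,0.15,-1.1],[0,-0.3,0.1]],[7,[1,0.15,-1.1],[0,-0.3,0.1]],[7,[0.9,0.1,-1.1],[0,-0.3,0.1]],[7,[0.7,0.1,-0.8],[0,0,0]],[7,[0,0,0],[0,0,0]]]'
python3 - <<'E'
from h import *
def T(t,c,z,back=0):
    t=np.radians(t);d=np.array([np.sin(t),0,-np.cos(t)]);return toW(np.array([28,136,z])+d*(c-back))
err(T(38,6,90),tgt(38));print(sense()["joint_positions"])
for n in("side","top"):
    p,d=grab_frame(n);cv2.imwrite(f"pics/{n}6.png",p)
a=cv2.imread("pics/top6.png")[110:260,160:310];b=cv2.imread("pics/side6.png")[110:260,230:380]
cv2.imwrite("pics/v6.png",cv2.resize(cv2.hconcat([a,b]),None,fx=2.6,fy=2.6,interpolation=cv2.INTER_CUBIC))
E
```

```text
clock: 8.68
tcp_pos: [654.9, 147.7, 97.9]
ee_rot: [-0.04, 0.945, 0.015, 0.326]
force: [-0.3, 0.1, -0.2]
grip_width: 70.0
d cm [ 0.58  0.1  -1.26] rot deg [-0.1   0.04  0.05] F [-0.26  0.08 -0.18] w 69.96610443467667 t 8.6833
[ 0.26  0.52 -0.72  2.11  1.74  0.45 -0.22]
```

View pics/v6.png

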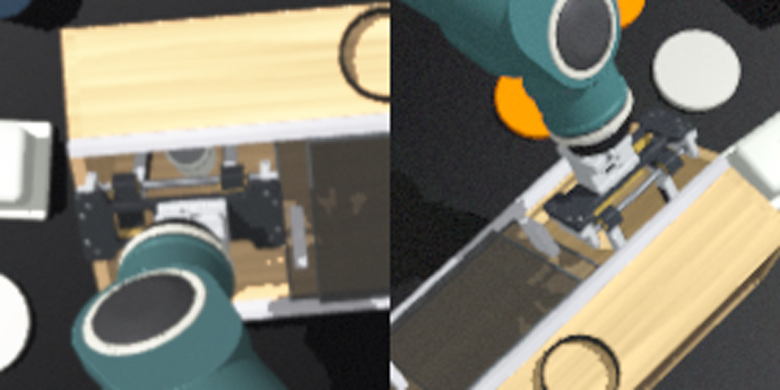

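```bash
python3 -m creep '[[7,[0.3,0.05,-0.5],[0,0,0]],[7,[0.2,0,-0.4],[0,0,0]],[7,[0,0,0],[0,0,0]]]'
python3 - <<'E'
from h import *
def T(t,c,z,back=0):
    t=np.radians(t);d=np.array([np.sin(t),0,-np.cos(t)]);return toW(np.array([28,136,z])+d*(c-back))
err(T(38,6,90),tgt(38))
s=sense();R=Rn.from_quat(s["ee_rot"]).as_matrix()
for x in(-37.5,37.5):
  for y in(-88.5,88.5):print(slope(s["tcp_pos"]+R@[x,y,-97]))
E
```

```text
clock: 9.03
tcp_pos: [659.2, 148.1, 92.3]
ee_rot: [-0.04, 0.944, 0.014, 0.327]
force: [-0.5, -0.2, -0.7]
grip_width: 69.7
d cm [ 0.15  0.06 -0.7 ] rot deg [-0.06  0.23  0.03] F [-0.53 -0.24 -0.72] w 69.67099750870962 t 9.0333
[194.36  46.94  22.26]
[194.52 223.94  22.3 ]
[119.52  47.01  27.19]
[119.68 224.01  27.23]
```

```bash
python3 -m creep '[[7,[0.15,0.05,-0.5],[0,0,0]],[7,[0.05,0,-0.4],[0,0,0]],[7,[0,0,0],[0,0,0]]]'
python3 - <<'E'
from h import *
def T(t,c,z,back=0):
    t=np.radians(t);d=np.array([np.sin(t),0,-np.cos(t)]);return toW(np.array([28,136,z])+d*(c-back))
err(T(38,6,90),tgt(38))
s=sense();R=Rn.from_quat(s["ee_rot"]).as_matrix()
for x in(-37.5,37.5):
  for y in(-88.5,88.5):print(slope(s["tcp_pos"]+R@[x,y,-97]))
p,d=grab_frame("top");cv2.imwrite("pics/v7.png",cv2.resize(p[140:230,180:300],None,fx=6,fy=6,interpolation=cv2.INTER_CUBIC))
E
```

```text
clock: 9.28
tcp_pos: [661.3, 148.5, 83.2]
ee_rot: [-0.04, 0.944, 0.014, 0.327]
force: [0.3, 0.2, -0.8]
grip_width: 69.9
d cm [-0.07  0.02  0.21] rot deg [-0.05  0.27  0.04] F [ 0.32  0.19 -0.83] w 69.87105213671147 t 9.2833
[189.82  47.17  14.1 ]
[189.96 224.17  14.09]
[114.98  47.23  18.98]
[115.12 224.23  18.97]
```

View pics/v7.png

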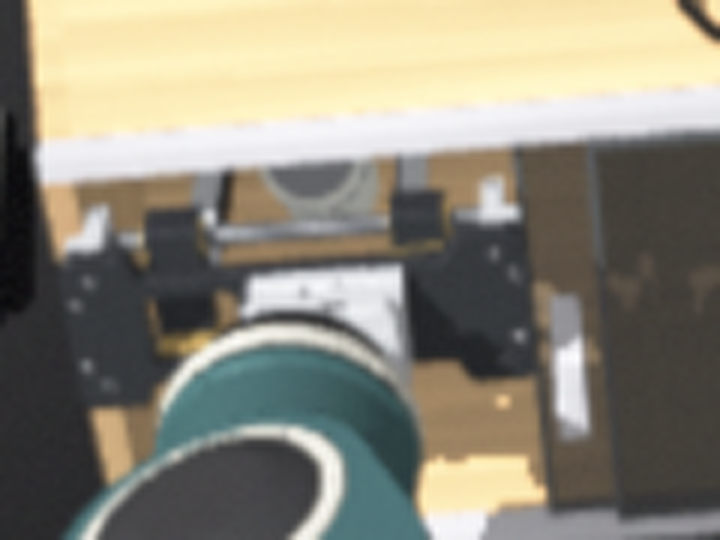

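```bash
python3 -m creep '[[5,[0,0,0],[0,0,0]],[4.6,[0,0,0],[0,0,0]],[4,[0,0,0],[0,0,0]],[3,[0,0,0],[0,0,0]],[3,[0,0,0],[0,0,0]],[3,[0,0,0],[0,0,0]]]'
python3 - <<'E'
from h import *
s=sense();print(s["grip_width"],s["force"],s["moment"],s["tcp_pos"],toC(s["tcp_pos"]))
p,d=grab_frame("top");cv2.imwrite("pics/v8.png",cv2.resize(p[140:230,180:300],None,fx=6,fy=6,interpolation=cv2.INTER_CUBIC))
E
```

```text
clock: 9.83
tcp_pos: [661.0, 148.8, 83.3]
ee_rot: [-0.04, 0.944, 0.014, 0.327]
force: [-0.0, -0.2, -1.1]
grip_width: 43.2
43.17655805026341 [-0.01974674 -0.1589813  -1.07891393] [-0.03285129  0.75136427 -0.02812312] [661.0405454  148.78710076  83.3030092 ] [ 32.04986356 136.03605463  83.3030092 ]
```

View pics/v8.png

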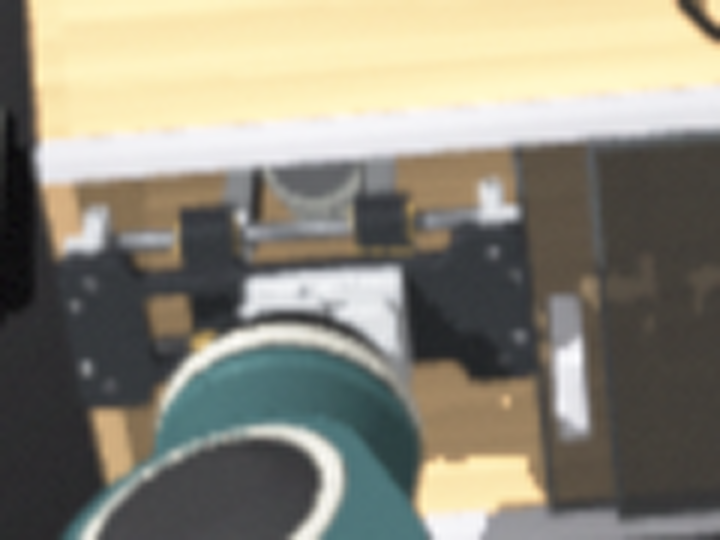

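```bash
python3 -m creep '[[3,[-0.2,0,0.5],[0,0,0]],[3,[-0.4,0,0.8],[0,0,0]],[3,[-0.8,0,1.1],[0,0,0]],[3,[-1,-0.1,1.3],[0,0,0]],[3,[-1,-0.1,1.3],[0,0,0]],[3,[-1,-0.1,1.3],[0,0,0]]]'
python3 - <<'E'
from h import *
s=sense();print(s["grip_width"],s["joint_positions"]);err(s["tcp_pos"],tgt(38.3))
for n in("side","top"):
    p,d=grab_frame(n);cv2.imwrite(f"pics/{n}9.png",p)
a=cv2.imread("pics/top9.png")[110:260,160:310];b=cv2.imread("pics/side9.png")[110:260,230:380]
cv2.imwrite("pics/v9.png",cv2.resize(cv2.hconcat([a,b]),None,fx=2.6,fy=2.6,interpolation=cv2.INTER_CUBIC))
E
```

```text
clock: 10.38
tcp_pos: [614.3, 145.8, 146.4]
ee_rot: [-0.04, 0.945, 0.015, 0.325]
force: [-0.7, -0.8, -1.8]
grip_width: 42.7
42.7109754036857 [ 0.29162677  0.35284236 -0.75773257  2.17333736  1.5071549   0.40128973
 -0.05848092]
d cm [0. 0. 0.] rot deg [-0.12 -0.33  0.04] F [-0.67 -0.78 -1.82] w 42.7109754036857 t 10.3833
```

View pics/v9.png

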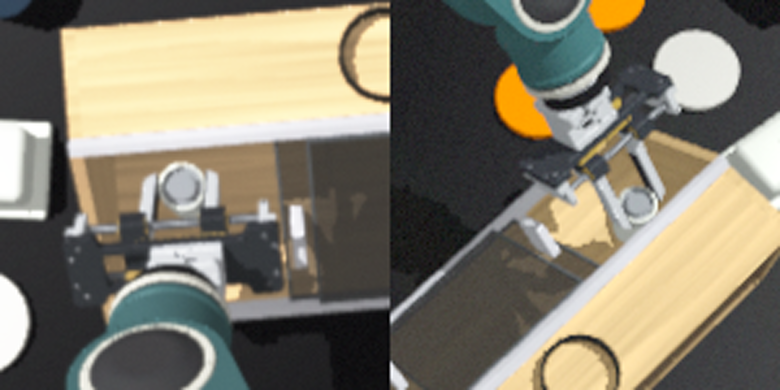

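```bash
python3 -m creep '[[3,[-1.5,-0.1,2],[0,0,0]],[3,[-1.5,-0.1,2],[0,0,0]],[3,[-2,0,2],[0,0,0]],[3,[-2,0.3,2],[0,0,1.5]],[3,[-1.5,1.2,1],[0,0,3]],[3,[-1,2.2,0],[0,0,3]],[3,[-1,2.5,0],[0,0,3]],[3,[-1,2.5,0],[0,0,3]],[3,[-1,2.5,0],[0,0,3]],[3,[-0.5,2.5,0],[0,0,3]]]'
python3 - <<'E'
from h import *
s=sense();print(s["grip_width"],s["joint_positions"]);err([487,372,120],tgt(38.3,20))
E
```

```text
clock: 11.32
tcp_pos: [493.0, 276.9, 227.9]
ee_rot: [-0.192, 0.926, 0.065, 0.318]
force: [1.0, 0.2, -2.3]
grip_width: 43.1
43.05014965254908 [ 0.4335379   0.04870842 -1.09316417  2.23770219  0.69535193  0.29803442
  0.72632845]
d cm [ -0.6    9.51 -10.79] rot deg [ 0.31 -0.33  1.51] F [ 1.02  0.19 -2.33] w 43.05014965254908 t 11.3167
```

```bash
python3 -m creep '[[3,[0,1.5,-0.8],[0,0,2]],[3,[0,1.5,-0.8],[0,0,2]],[3,[0,1.5,-0.8],[0,0,2]]]'
python3 - <<'E'
from h import *
s=sense();print(s["grip_width"],s["joint_positions"]);err([487,372,120],tgt(38.3,30))
E
```

```text
clock: 11.57
tcp_pos: [492.1, 328.3, 204.4]
ee_rot: [-0.246, 0.913, 0.083, 0.315]
force: [0.3, -1.2, 0.1]
grip_width: 43.3
43.27947977632276 [ 0.24613046  0.18094663 -1.01137174  2.21488356  1.04206647  0.3093215
  0.46332099]
d cm [-0.51  4.37 -8.44] rot deg [ 0.28 -0.12  4.84] F [ 0.32 -1.21  0.05] w 43.27947977632276 t 11.5667
```

```bash
python3 -m creep '[[3,[-0.2,1.5,-1.5],[0,0,1]],[3,[-0.2,1.5,-1.5],[0,0,1]],[3,[-0.1,1,-1.5],[0,0,1]],[3,[0,0.3,-1.5],[0,0,1]],[3,[0,0,-0.8],[0,0,0]],[3,[0,0,0],[0,0,0]]]'
python3 - <<'E'
from h import *
s=sense();print(s["grip_width"],s["joint_positions"],s["tcp_pos"]);err([487,372,130],tgt(38.3,30))
for n in("side","top"):
    p,d=grab_frame(n);cv2.imwrite(f"pics/{n}10.png",p);np.save(f"pics/{n}10.npy",d)
a=cv2.imread("pics/top10.png")[150:300,80:230];b=cv2.imread("pics/side10.png")[60:210,270:420]
cv2.imwrite("pics/v10.png",cv2.resize(cv2.hconcat([a,b]),None,fx=2.6,fy=2.6,interpolation=cv2.INTER_CUBIC))
E
```

```text
clock: 12.07
tcp_pos: [483.2, 382.8, 128.2]
ee_rot: [-0.285, 0.902, 0.099, 0.309]
force: [0.4, -0.3, -0.1]
grip_width: 43.1
43.056860581701415 [-0.04375792  0.38447129 -0.82669807  2.22087418  1.67911501  0.35290459
 -0.11212945] [483.23491758 382.82426982 128.16327489]
d cm [ 0.38 -1.08  0.18] rot deg [ 0.09 -0.44 -0.24] F [ 0.43 -0.26 -0.14] w 43.056860581701415 t 12.0667
```

View pics/v10.png

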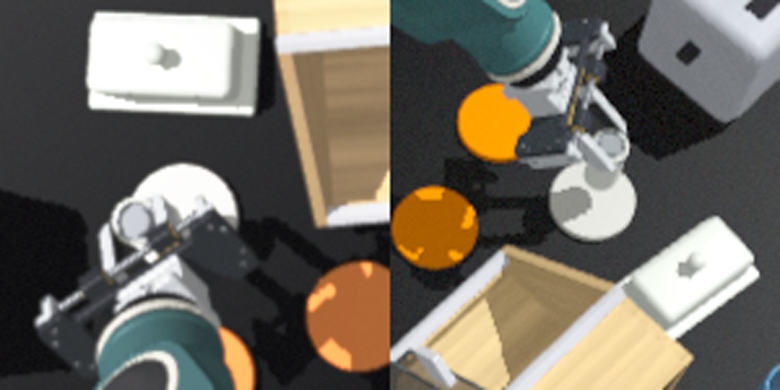

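Run:
```python
from h import *
np.set_printoptions(precision=1,suppress=True)
t=sense()["tcp_pos"]
for n in("top","side"):
    C=cloud(n,np.load(f"pics/{n}10.npy"));im=cv2.imread(f"pics/{n}10.png")
    w=(C[...,2]>132)&(C[...,2]<150)&(np.hypot(C[...,0]-483,C[...,1]-383)<30)
    q=C[w];print(n,w.sum(),q.mean(0),np.median(q[:,2]),cv2.minEnclosingCircle(q[:,:2].astype(np.float32)))
    A=np.c_[q[:,:2]-q[:,:2].mean(0),np.ones(len(q))];print(np.linalg.lstsq(A,q[:,2],rcond=None)[0])
a=cv2.imread("pics/top10.png")[215:265,105:165];b=cv2.imread("pics/side10.png")[90:150,325:385]
cv2.imwrite("pics/v11.png",cv2.hconcat([cv2.resize(a,(390,325),interpolation=cv2.INTER_CUBIC),cv2.resize(b,(325,325),interpolation=cv2.INTER_CUBIC)]))
```

```text
top 250 [479.6 382.2 139.7] 140.05037952939776 ((484.0864562988281, 383.9247131347656), 29.70001220703125)
[ -0.   -0.  139.7]
side 132 [477.7 382.  139.6] 139.3777214512047 ((482.60113525390625, 382.7178039550781), 29.073650360107422)
[ -0.1  -0.  139.6]
```

View pics/v11.png

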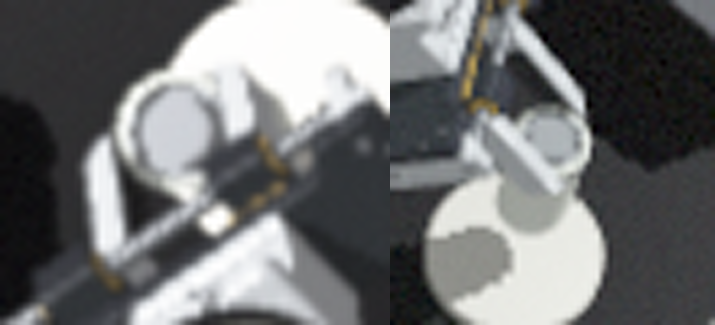

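Run:
```python
from h import *
np.set_printoptions(precision=1,suppress=True)
print(atz("top",(131.5,236.1),140),atz("side",(355.1,115.3),140),tri((355.1,115.3),(131.5,236.1)))
for n in("top","side"):
    C=cloud(n,np.load(f"pics/{n}0.npy"));b=cv2.imread(f"pics/{n}0.png")
# expected axis from grasp
s=sense();R=Rn.from_quat(s["ee_rot"]).as_matrix();d=R[:,2].copy();print(s["tcp_pos"]+np.r_[-4.05*d[:2]/np.hypot(*d[:2]),0])
# trivet circle centre by ellipse in both views
for n,c in(("top",(150,234)),("side",(348,137))):
    im=cv2.imread(f"pics/{n}0.png");m=(im.min(-1)>130).astype(np.uint8)
    k,lab,st,ce=cv2.connectedComponentsWithStats(m);i=lab[c[1],c[0]];print(n,st[i],ce[i],atz(n,ce[i],12))
```

```text
[475.7 379.3 140. ] [479.1 378.9 140. ] [476.  382.6 131. ]
[480.6 380.2 129.9]
top [ 129  213   42   42 1402] [149.6 233.6] [483.2 371.4  12. ]
side [331 121  34  31 805] [347.6 136.3] [483.1 369.2  12. ]
```

```bash
python3 -m creep '[[3,[0.25,-0.5,-1],[0,0,0]],[3,[0.2,-0.4,-1.2],[0,0,0]],[3,[0,0,-0.8],[0,0,0]],[3,[0,0,0],[0,0,0]]]'
python3 - <<'E'
from h import *
s=sense();print(s["grip_width"],s["joint_positions"],s["tcp_pos"]);err([488,373.7,84],tgt(37.8,30))
E
```

```text
clock: 12.5
tcp_pos: [490.3, 374.4, 102.6]
ee_rot: [-0.284, 0.901, 0.1, 0.312]
force: [-0.6, -0.3, -2.6]
grip_width: 43.2
43.18888275729524 [-0.01944999  0.4567069  -0.83551402  2.23698176  1.88097731  0.39370123
 -0.26723269] [490.31014115 374.4067496  102.6310829 ]
d cm [-0.23 -0.07 -1.86] rot deg [-0.35  0.31 -0.14] F [-0.64 -0.25 -2.59] w 43.18888275729524 t 12.5
```

```bash
python3 -m creep '[[3,[-0.1,0,-0.7],[-0.3,0.3,0]],[3,[-0.1,0,-0.7],[0,0,0]],[3,[0,0,-0.2],[0,0,0]],[3,[0,0,0],[0,0,0]]]'
python3 - <<'E'
from h import *
s=sense();print(s["tcp_pos"]);err([488,373.7,84],tgt(37.8,30))
E
```

```text
clock: 12.83
tcp_pos: [489.8, 374.5, 88.5]
ee_rot: [-0.284, 0.902, 0.097, 0.31]
force: [1.4, 0.0, -1.0]
grip_width: 42.8
[489.78264229 374.54000917  88.45347096]
d cm [-0.18 -0.08 -0.45] rot deg [-0.04  0.13 -0.04] F [ 1.4   0.05 -1.05] w 42.844580011636474 t 12.8333
```

```bash
python3 -m creep '[[3,[-0.1,0,-0.25],[0,0,0]],[3,[0,0,-0.1],[0,0,0]],[3,[0,0,0],[0,0,0]]]'
python3 - <<'E'
from h import *
s=sense();print(s["tcp_pos"]);err([488,373.7,84],tgt(37.8,30))
E
```

```text
clock: 13.08
tcp_pos: [489.2, 374.9, 85.9]
ee_rot: [-0.284, 0.902, 0.097, 0.311]
force: [-0.5, 0.5, -0.9]
grip_width: 42.8
[489.19896391 374.88674856  85.94164773]
d cm [-0.12 -0.12 -0.19] rot deg [-0.05  0.2  -0.03] F [-0.51  0.46 -0.95] w 42.845481513822065 t 13.0833
```

```bash
python3 -m creep '[[3,[0,0,-0.15],[0,0,0]],[3,[0,0,0],[0,0,0]]]'; python3 -c "
from h import *
s=sense();print(s['tcp_pos'],s['force'])"; python3 -m creep '[[3,[0,0,-0.12],[0,0,0]],[3,[0,0,0],[0,0,0]]]'; python3 -c "
from h import *
s=sense();print(s['tcp_pos'],s['force'])"
```

```text
clock: 13.25
tcp_pos: [489.3, 375.0, 84.7]
ee_rot: [-0.284, 0.902, 0.097, 0.311]
force: [-0.7, 0.5, -1.5]
grip_width: 43.1
[489.33779729 374.98693025  84.74705428] [-0.65507136  0.50678839 -1.5360289 ]
clock: 13.42
tcp_pos: [489.4, 375.0, 83.6]
ee_rot: [-0.284, 0.902, 0.097, 0.311]
force: [0.7, -0.8, -0.2]
grip_width: 43.4
[489.4139313  375.01813543  83.61460626] [ 0.65025062 -0.77418675 -0.23791515]
```

```bash
python3 -m creep '[[3,[0,0,-0.1],[0,0,0]],[3,[0,0,0],[0,0,0]]]'; python3 -c "
from h import *
s=sense();print(s['tcp_pos'],s['force'])
for n in('side','top'):
    p,d=grab_frame(n);cv2.imwrite(f'pics/{n}12.png',p)
a=cv2.imread('pics/top12.png')[190:290,90:190];b=cv2.imread('pics/side12.png')[80:180,300:400]
cv2.imwrite('pics/v12.png',cv2.resize(cv2.hconcat([a,b]),None,fx=4,fy=4,interpolation=cv2.INTER_CUBIC))
"
```

```text
clock: 13.58
tcp_pos: [489.9, 375.5, 83.3]
ee_rot: [-0.284, 0.901, 0.097, 0.312]
force: [0.4, 0.3, -0.5]
grip_width: 43.2
[489.89920338 375.5439837   83.2902622 ] [ 0.41998556  0.28929628 -0.53509674]
```

View pics/v12.png

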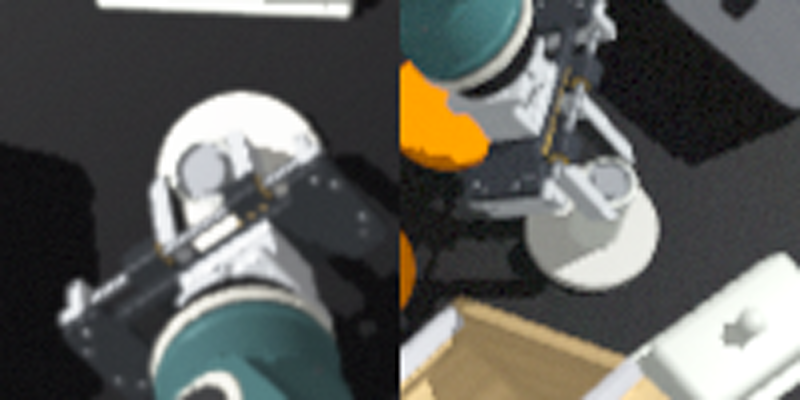

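```bash
python3 -c "
from h import *
print(atz('top',(140.7,232),96),atz('side',(352.7,124.5),96),tri((352.7,124.5),(140.7,232)))"
python3 -m creep '[[3,[0,0,-0.1],[0,0,0]],[3,[0,0,0],[0,0,0]]]'; python3 -c "
from h import *
s=sense();print(s['tcp_pos'],s['force'])"
```

```text
[486.2025648  370.52301967  96.        ] [485.36504632 372.52980862  96.        ] [486.4848856  369.70658265 100.73439775]
clock: 13.85
tcp_pos: [490.6, 376.3, 83.4]
ee_rot: [-0.285, 0.901, 0.097, 0.313]
force: [0.1, -0.1, -0.7]
grip_width: 42.8
[490.60072844 376.28509827  83.40820154] [ 0.13182285 -0.09422894 -0.72601441]
```

Run:
```python
from h import *
np.set_printoptions(precision=2,suppress=True)
s=sense();print(s["joint_positions"]);err([488,373.7,83],tgt(37.8,30))
for n in("top","side"):
    p,d=grab_frame(n);C=cloud(n,d)
    w=(np.hypot(C[...,0]-486.5,C[...,1]-371.5)<13)&(C[...,2]>60)&(C[...,2]<140);q=C[w];print(n,np.percentile(q[:,2],[10,25,50,75,90]),len(q))
    w=(np.hypot(C[...,0]-483,C[...,1]-370)<50)&(C[...,2]<25)&(p.min(-1)>150);q=C[w];print(n,"trivet",np.median(q[:,2]),len(q))
```

```text
[-0.02  0.52 -0.85  2.24  1.97  0.45 -0.33]
d cm [-0.26 -0.26 -0.04] rot deg [-0.13  0.46 -0.08] F [ 0.13 -0.09 -0.73] w 42.836860842369184 t 13.85
top [90.16 94.27 96.23 98.07 99.69] 95
top trivet 11.859912227605452 268
side [90.88 93.54 95.83 97.8  99.05] 48
side trivet 11.021932741307058 225
```

```bash
python3 -m creep '[[4.6,[0,0,0],[0,0,0]],[5.2,[0,0,0],[0,0,0]],[6.2,[0,0,0],[0,0,0]],[7,[0,0,0],[0,0,0]],[7,[0,0,0],[0,0,0]]]'
python3 - <<'E'
from h import *
s=sense();R=Rn.from_quat(s["ee_rot"]).as_matrix();print(R[:,2],s["tcp_pos"],s["grip_width"])
for n in("top","side"):
    p,d=grab_frame(n);cv2.imwrite(f'pics/{n}13.png',p);C=cloud(n,d)
    w=(np.hypot(C[...,0]-486.5,C[...,1]-371.5)<13)&(C[...,2]>60)&(C[...,2]<140);q=C[w];print(n,np.percentile(q[:,2],[10,25,50,75,90]),len(q))
a=cv2.imread('pics/top13.png')[190:290,90:190];b=cv2.imread('pics/side13.png')[80:180,300:400]
cv2.imwrite('pics/v13.png',cv2.resize(cv2.hconcat([a,b]),None,fx=4,fy=4,interpolation=cv2.INTER_CUBIC))
E
```

```text
clock: 14.37
tcp_pos: [490.0, 375.7, 82.6]
ee_rot: [-0.284, 0.901, 0.097, 0.312]
force: [-0.2, -0.1, -0.7]
grip_width: 67.9
[ 0.50700233  0.35277061 -0.78644869] [490.02095791 375.69465867  82.55298063] 67.93768925919038
top [87.76390046 93.56420061 95.70385863 97.61903446 99.0376554 ] 96
side [87.18611145 91.94844195 94.40809757 96.89518764 98.49423696] 56
```

View pics/v13.png

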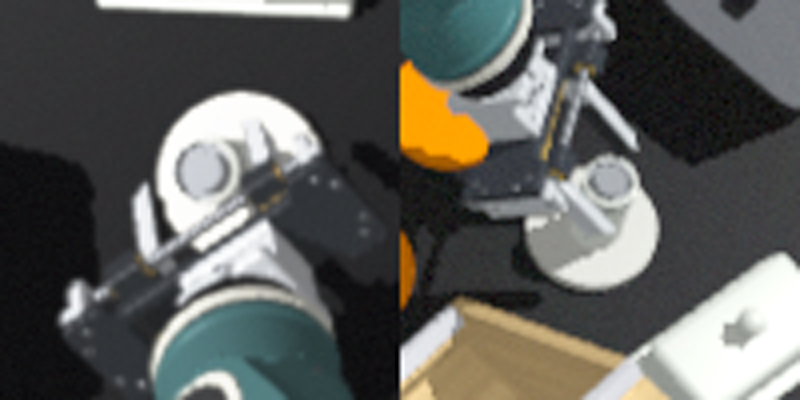

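```bash
python3 -m creep '[[7,[-0.5,-0.35,0.8],[0,0,0]],[7,[-0.75,-0.5,1.2],[0,0,0]],[7,[-0.75,-0.5,1.2],[0,0,0]],[7,[-0.75,-0.5,1.2],[0,0,0]],[7,[-1,-0.7,1.6],[0,0,0]]]'; python3 -m creep '[[7,[-1,-0.7,1.6],[0,0,0]],[7,[-1,-0.7,1.6],[0,0,0]],[7,[-1,-0.7,2],[0,0,0]],[7,[0,-0.7,2],[0,0,0]],[5,[0,0,0],[0,0,0]]]'
python3 - <<'E'
from h import *
np.set_printoptions(precision=2,suppress=True)
s=sense();print(s["joint_positions"])
for n in("top","side"):
    p,d=grab_frame(n);cv2.imwrite(f'pics/{n}14.png',p);np.save(f'pics/{n}14.npy',d);C=cloud(n,d)
    w=(np.hypot(C[...,0]-486.5,C[...,1]-371.5)<35)&(C[...,2]>88)&(C[...,2]<105);q=C[w];print(n,q.mean(0),len(q),cv2.minEnclosingCircle(q[:,:2].astype(np.float32)))
    S=slope(C);g=(S[...,0]>90)&(S[...,0]<130)&(S[...,2]>25)&(S[...,1]<100)&(S[...,1]>-100)&(C[...,2]<180);print("pull y",np.percentile(S[g][:,1],[1,50,99]),g.sum())
a=cv2.imread('pics/top14.png')[90:300,90:390];b=cv2.imread('pics/side14.png')[70:280,190:490]
cv2.imwrite('pics/v14.png',cv2.resize(cv2.vconcat([a,b]),None,fx=1.4,fy=1.4,interpolation=cv2.INTER_CUBIC))
# target: finger closed, right of the fin
err(unslope([110,10,130]),tgt(30))
E
```

```text
clock: 14.88
tcp_pos: [450.9, 349.7, 141.0]
ee_rot: [-0.284, 0.902, 0.098, 0.309]
force: [-0.4, 0.1, 0.4]
grip_width: 69.7
clock: 15.3
tcp_pos: [427.8, 328.6, 190.4]
ee_rot: [-0.282, 0.903, 0.097, 0.31]
force: [1.0, 0.2, 1.1]
grip_width: 66.6
[ 0.32  0.08 -1.11  2.33  0.96  0.2   0.52]
top [487.11 370.57  93.9 ] 223 ((487.2676086425781, 371.3812561035156), 22.831071853637695)
pull y [28.28 34.35 40.02] 98
side [487.31 368.87  93.29] 110 ((487.0725402832031, 370.5329895019531), 23.43280792236328)
pull y [26.57 30.44 39.46] 79
d cm [  7.77 -32.02   2.58] rot deg [ -2.79   7.5  -29.8 ] F [ 0.51 -0.46  0.1 ] w 58.6324898945682 t 15.4
```

View pics/v14.png

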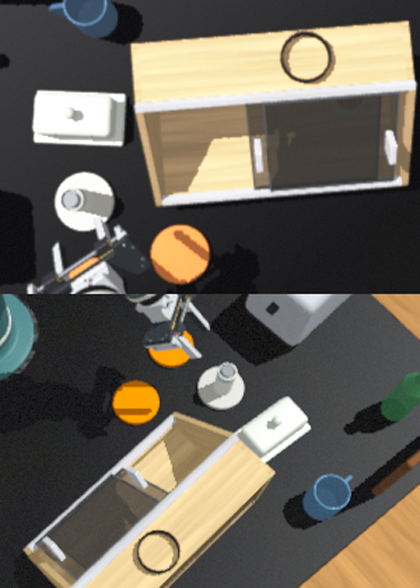

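```bash
python3 -m creep '[[5,[-0.5,-1.5,2],[-0.3,1.5,-2]],[5,[-0.5,-2,2],[-0.3,1.5,-3]],[5,[0,-3,1],[-0.3,1.5,-3]],[5,[0,-3,0],[-0.3,1.5,-3]],[5,[0.5,-3,0],[-0.3,1,-3]],[5,[0.5,-3,0],[-0.3,1,-3]],[5,[1,-3,0],[-0.3,1,-3]],[5,[1,-3,0],[-0.3,1,-3]],[5,[1,-3,0],[-0.3,1,-3]],[5,[1,-2.5,0],[-0.3,0,-3]]]'
python3 - <<'E'
from h import *
np.set_printoptions(precision=2,suppress=True)
print(sense()["joint_positions"]);err(unslope([110,34.5,105]),tgt(28))
E
```

```text
clock: 16.23
tcp_pos: [473.1, 106.8, 195.7]
ee_rot: [-0.101, 0.963, 0.027, 0.249]
force: [0.7, -0.1, 0.2]
grip_width: 49.5
[ 0.42 -0.07 -0.71  2.33 -0.02  0.36  1.5 ]
d cm [ 4.67 -7.22  0.1 ] rot deg [-0.26  0.98 -7.09] F [ 0.72 -0.12  0.21] w 49.484813146701306 t 16.2333
```

```bash
python3 -m creep '[[5,[1,-2,0.2],[0,0.3,-2.4]],[5,[1,-2,0.2],[0,0.3,-2.4]],[5,[1,-2,0.2],[0,0.3,-2.2]],[5,[1,-1,0.2],[0,0,0]],[5,[0,0,0],[0,0,0]]]'
python3 - <<'E'
from h import *
np.set_printoptions(precision=2,suppress=True)
print(sense()["joint_positions"]);err(unslope([110,34.5,105]),tgt(28));err(unslope([110,34.5,23]),tgt(28))
E
```

```text
clock: 16.65
tcp_pos: [514.4, 29.8, 199.2]
ee_rot: [-0.037, 0.971, 0.009, 0.238]
force: [0.4, -0.1, -0.8]
grip_width: 50.0
[ 0.51  0.01 -0.64  2.24  0.08  0.41  1.46]
d cm [ 0.54  0.49 -0.26] rot deg [ 0.09 -0.47  0.53] F [ 0.42 -0.13 -0.78] w 50.04040669030539 t 16.65
d cm [ 6.    0.96 -6.35] rot deg [ 0.09 -0.47  0.53] F [ 0.42 -0.13 -0.78] w 50.04040669030539 t 16.65
```

```bash
python3 -m creep '[[5,[1,0.4,-0.9],[0,0,0]],[5,[1,0.4,-1],[0,0,0]],[5,[1,0.1,-1],[0,0,0.2]],[5,[1,0.1,-1],[0,0,0.2]],[5,[0.8,0,-0.8],[0,0,0]],[5,[0,0,0],[0,0,0]]]'
python3 - <<'E'
from h import *
np.set_printoptions(precision=2,suppress=True)
print(sense()["joint_positions"],slope(sense()["tcp_pos"]));err(unslope([109,34.5,24]),tgt(28))
E
```

```text
clock: 17.15
tcp_pos: [563.1, 45.6, 146.0]
ee_rot: [-0.047, 0.971, 0.009, 0.235]
force: [-0.1, -1.2, -0.6]
grip_width: 50.4
[ 0.36  0.21 -0.56  2.19  0.48  0.32  1.09] [108.86  41.67  37.88]
d cm [ 1.   -0.63 -1.02] rot deg [ 0.3  -0.72 -0.55] F [-0.14 -1.19 -0.64] w 50.38582460447764 t 17.15
```

```bash
python3 -m creep '[[5,[0.2,-0.7,-0.2],[0,0,0]],[5,[0.4,-0.2,-0.5],[0,-0.5,-0.3]],[5,[0.4,0,-0.4],[0,0,0]],[5,[0,0,0],[0,0,0]]]'
python3 - <<'E'
from h import *
np.set_printoptions(precision=2,suppress=True)
print(sense()["joint_positions"],slope(sense()["tcp_pos"]));err(unslope([109,34.5,24]),tgt(28))
for n in("top","side"):
    p,d=grab_frame(n);cv2.imwrite(f'pics/{n}15.png',p)
a=cv2.imread('pics/top15.png')[130:250,220:340];b=cv2.imread('pics/side15.png')[140:260,220:340]
cv2.imwrite('pics/v15.png',cv2.resize(cv2.hconcat([a,b]),None,fx=3.2,fy=3.2,interpolation=cv2.INTER_CUBIC))
E
```

```text
clock: 17.48
tcp_pos: [571.8, 38.5, 133.7]
ee_rot: [-0.048, 0.97, 0.009, 0.239]
force: [0.2, 0.8, -0.1]
grip_width: 49.9
[ 0.34  0.24 -0.52  2.19  0.53  0.29  1.05] [106.64  33.84  23.29]
d cm [0.12 0.08 0.21] rot deg [ 0.38 -0.35 -0.63] F [ 0.19  0.81 -0.14] w 49.905661447101814 t 17.4833
```

View pics/v15.png

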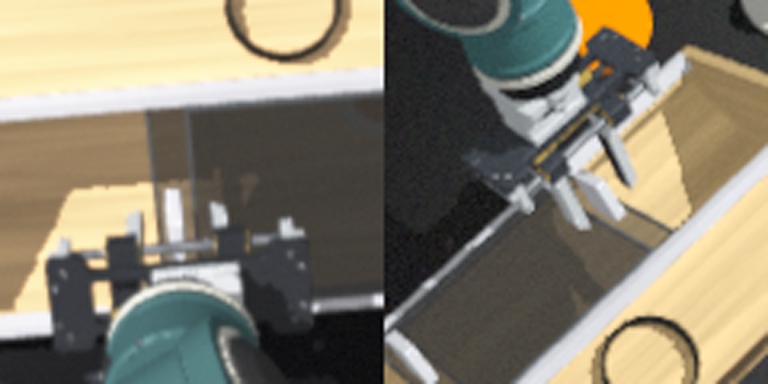

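Fin lies between the fingers. Close and slide left.

```bash
python3 -m creep '[[3,[0,0,0],[0,0,0]],[0,[0,0,0],[0,0,0]],[0,[0,0,0],[0,0,0]],[0,[0,0,0],[0,0,0]],[0,[0,0,0],[0,0,0]],[0,[0,0,0],[0,0,0]],[0,[-0.05,0.6,0],[0,0,0]],[0,[-0.1,1.2,0],[0,0,0]],[0,[-0.1,1.2,0],[0,0,0]]]'
python3 - <<'E'
from h import *
np.set_printoptions(precision=2,suppress=True)
s=sense();print(s["joint_positions"],slope(s["tcp_pos"]),s["force"],s["grip_width"]);err(s["tcp_pos"],tgt(28))
E
```

```text
clock: 18.33
tcp_pos: [569.0, 65.4, 135.9]
ee_rot: [-0.045, 0.97, 0.007, 0.239]
force: [-4.4, -2.7, 3.5]
grip_width: 12.0
[ 0.23  0.23 -0.48  2.19  0.59  0.31  0.93] [107.76  60.85  25.28] [-4.37 -2.72  3.49] 12.006308654792884
d cm [0. 0. 0.] rot deg [ 0.48 -0.26 -0.28] F [-4.37 -2.72  3.49] w 12.006308654792884 t 18.3333
```

```bash
python3 -m creep '[[0,[-0.1,1.2,0],[0,0,0]],[0,[-0.1,1.2,0],[0,0,0]],[0,[-0.1,1.2,0],[0,0,0]],[0,[-0.1,1.2,0],[0,0,0]]]'
python3 - <<'E'
from h import *
np.set_printoptions(precision=2,suppress=True)
s=sense();print(slope(s["tcp_pos"]),s["force"],s["grip_width"],s["joint_positions"])
E
```

```text
clock: 18.67
tcp_pos: [564.3, 113.5, 135.9]
ee_rot: [-0.044, 0.97, 0.006, 0.239]
force: [-2.0, -2.7, 1.3]
grip_width: 11.7
[107.33 109.17  25.62] [-2.04 -2.68  1.28] 11.749730112325066 [ 0.07  0.24 -0.43  2.18  0.69  0.34  0.73]
```

```bash
python3 -m creep '[[0,[-0.1,1.2,0],[0,0,0]],[0,[-0.1,1.2,0],[0,0,0]],[0,[-0.1,1.2,0],[0,0,0]],[0,[-0.1,1.2,0],[0,0,0]],[0,[-0.1,1.2,0],[0,0,0]],[0,[-0.1,1,0],[0,0,0]]]'
python3 - <<'E'
from h import *
np.set_printoptions(precision=2,suppress=True)
s=sense();print(slope(s["tcp_pos"]),s["force"],s["grip_width"],s["joint_positions"])
E
```

```text
clock: 19.17
tcp_pos: [557.3, 185.6, 135.9]
ee_rot: [-0.043, 0.97, 0.005, 0.239]
force: [3.8, -2.0, -3.6]
grip_width: 12.2
[106.76 181.63  26.18] [ 3.83 -1.96 -3.6 ] 12.170893678288289 [-0.12  0.26 -0.41  2.14  0.8   0.42  0.49]
```

```bash
python3 -m creep '[[0,[-0.05,1,-0.05],[0,0,0]],[0,[-0.05,0.7,0],[0,0,0]],[0,[0,0.2,0],[0,0,0]]]'
python3 - <<'E'
from h import *
s=sense();print(slope(s["tcp_pos"]),s["force"],s["grip_width"])
E
python3 -m creep '[[0,[0,0.2,0],[0,0,0]],[0,[0,0,0],[0,0,0]]]'
python3 - <<'E'
from h import *
s=sense();print(slope(s["tcp_pos"]),s["force"],s["grip_width"])
E
```

```text
clock: 19.42
tcp_pos: [555.2, 207.5, 135.9]
ee_rot: [-0.044, 0.97, 0.005, 0.239]
force: [0.6, -1.8, -0.1]
grip_width: 11.9
[106.63105978 203.62472268  26.28873889] [ 0.64700018 -1.75271046 -0.08331538] 11.939729932550415
clock: 19.58
tcp_pos: [555.2, 207.5, 135.9]
ee_rot: [-0.043, 0.97, 0.003, 0.239]
force: [-3.6, 2.7, 3.3]
grip_width: 12.2
[106.62264051 203.59908859  26.25857053] [-3.60272383  2.69245844  3.33168032] 12.170550937191013
```

```bash
python3 -m creep '[[0,[0,0.15,0],[0,0,0]]]'; python3 -c "
from h import *
s=sense();print(slope(s['tcp_pos']),s['force'])"; python3 -m creep '[[0,[0,0.2,0],[0,0,0]]]'; python3 -c "
from h import *
s=sense();print(slope(s['tcp_pos']),s['force'])"
```

```text
clock: 19.67
tcp_pos: [555.2, 207.6, 135.8]
ee_rot: [-0.042, 0.97, 0.002, 0.239]
force: [-6.6, -12.0, 9.1]
grip_width: 12.1
[106.58260395 203.74401938  26.19320897] [ -6.62243913 -12.0373965    9.0958453 ]
clock: 19.75
tcp_pos: [555.3, 207.6, 135.7]
ee_rot: [-0.041, 0.97, 0.001, 0.238]
force: [-8.8, -13.5, 13.3]
grip_width: 12.0
[106.57935935 203.74892333  26.14612852] [ -8.75964261 -13.49871597  13.28951089]
```

```bash
python3 -m creep '[[2.6,[0,0,0],[0,0,0]],[2.6,[0,0,0],[0,0,0]],[2.6,[0,0,0],[0,0,0]],[2.6,[0,0,0],[0,0,0]]]'
python3 - <<'E'
from h import *
s=sense();print(slope(s["tcp_pos"]),s["force"],s["grip_width"])
E
python3 -m creep '[[2.6,[-0.5,0,0.6],[0,0,0]],[2.6,[-0.9,0,1],[0,0,0]],[2.6,[-1,0,1.2],[0,0,0]],[2.6,[-1.2,-0.1,1.4],[0,0,0]],[2.6,[-1.5,-0.1,2],[0,0,0]],[2.6,[-1.5,-0.1,2],[0,0,0]]]'
python3 - <<'E'
from h import *
s=sense();print(slope(s["tcp_pos"]),s["force"],s["grip_width"],s["joint_positions"])
E
```

```text
clock: 20.08
tcp_pos: [555.6, 205.9, 135.7]
ee_rot: [-0.041, 0.97, 0.0, 0.238]
force: [-0.9, 0.3, 0.5]
grip_width: 25.9
[106.75027351 202.00885462  25.99720571] [-0.91522554  0.33244095  0.45098611] 25.856519774174725
clock: 20.58
tcp_pos: [484.9, 202.7, 217.1]
ee_rot: [-0.041, 0.971, 0.0, 0.234]
force: [-0.6, -0.1, 0.1]
grip_width: 25.8
[108.6240903  204.86788518 133.75749683] [-0.55150408 -0.0734899   0.14050663] 25.84745575947424 [-0.09060974  0.02877373 -0.52466988  2.17520608  0.48589037  0.58882576
  0.68432669]
```

Move back for a clear view and check.

```bash
python3 -m creep '[[2.6,[-2.5,0,2],[0,2,0]],[2.6,[-2.5,0,2],[0,2,0]],[2.6,[-2.5,-2,1],[0,2,0]],[2.6,[-2.5,-2,1],[0,2,0]],[2.6,[0,0,0],[0,0,0]]]'
python3 - <<'E'
from h import *
np.set_printoptions(precision=2,suppress=True)
for n in("top","side"):
    p,d=grab_frame(n);cv2.imwrite(f'pics/{n}16.png',p);C=cloud(n,d);S=slope(C)
    w=(np.hypot(C[...,0]-486.5,C[...,1]-371.5)<35)&(C[...,2]>88)&(C[...,2]<105);q=C[w];print(n,q.mean(0),len(q))
    for s in(1,-1):
        w=(S[...,0]>88)&(S[...,0]<132)&(S[...,2]>27)&(S[...,2]<65)&(s*S[...,1]>150)&(s*S[...,1]<219);print(n,s,np.percentile(S[w][:,1],[1,50,99]),w.sum())
    if n=="top":
        m=(C[...,2]>184)&(C[...,2]<197)&(C[...,0]>550)&(C[...,0]<870)&(abs(C[...,1])<270)
        k,lab,st,_=cv2.connectedComponentsWithStats(m.astype(np.uint8));i=1+np.argmax(st[1:,4]);print(cv2.minAreaRect(C[lab==i][:,:2].astype(np.float32)))
a=cv2.imread('pics/top16.png')[90:300,90:390];b=cv2.imread('pics/side16.png')[70:280,190:490]
cv2.imwrite('pics/v16.png',cv2.resize(cv2.vconcat([a,b]),None,fx=1.4,fy=1.4,interpolation=cv2.INTER_CUBIC))
a=cv2.convertScaleAbs(cv2.imread("pics/top16.png")[95:245,175:395],alpha=1.8,beta=20)
cv2.imwrite("pics/v17.png",cv2.resize(a,None,fx=3.6,fy=3.6,interpolation=cv2.INTER_CUBIC))
E
```

```text
clock: 21.0
tcp_pos: [375.7, 165.8, 284.4]
ee_rot: [-0.046, 0.985, 0.008, 0.165]
force: [0.5, 1.3, 2.0]
grip_width: 25.7
top [486.32 370.77  94.23] 214
top 1 [196.69 201.07 208.78] 119
top -1 [-198.69 -190.17 -185.96] 145
((702.5455322265625, 15.611007690429688), (131.5696563720703, 464.570068359375), 5.465847492218018)
side [486.74 368.51  93.4 ] 113
side 1 [194.45 198.36 207.49] 86
side -1 [-199.64 -194.52 -187.58] 84
```

View pics/v16.png

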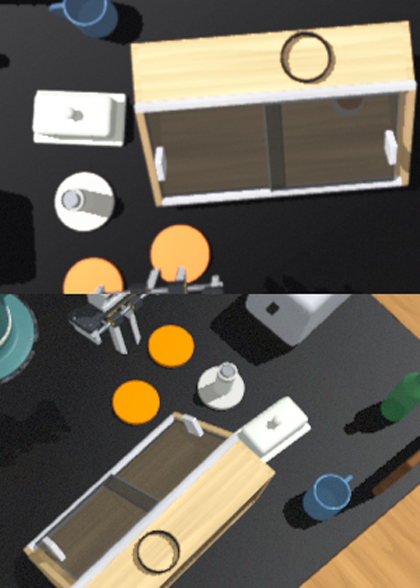

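View pics/v17.png

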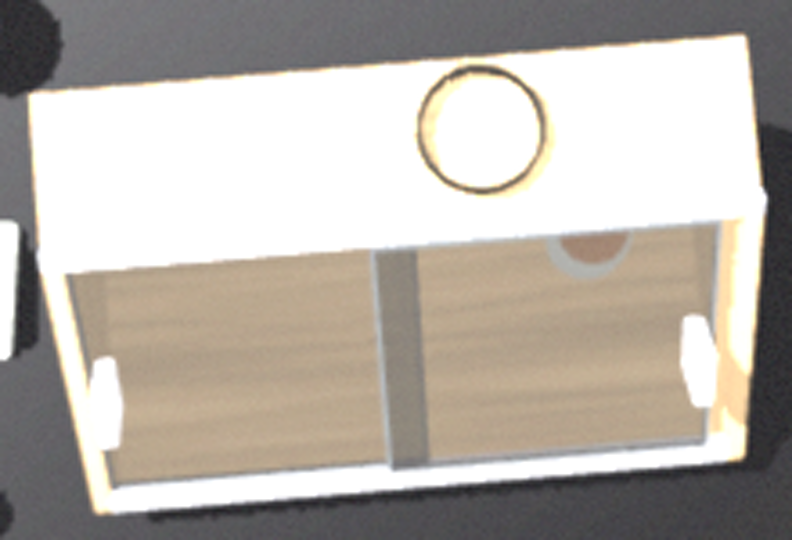

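```bash
python3 -m creep '[[0,[2.5,0,-1],[0,-2,0]],[0,[2.5,0,-2],[0,-2,0]],[0,[2.5,0,-2],[0,-2,0]],[0,[2.5,0,-1],[0,-2,0]],[0,[0,0,0],[0,0,0]]]'
python3 - <<'E'
from h import *
np.set_printoptions(precision=2,suppress=True)
s=sense();print(slope(s["tcp_pos"]),s["grip_width"],s["joint_positions"]);err(unslope([108,172,60]),tgt(28));err(unslope([108,172,26]),tgt(28))
E
```

```text
clock: 21.52
tcp_pos: [482.3, 172.9, 220.1]
ee_rot: [-0.05, 0.97, 0.008, 0.239]
force: [-0.4, -0.9, -1.4]
grip_width: 0.5
[106.79 175.38 139.47] 0.519299539538994 [-0.01 -0.02 -0.51  2.22  0.38  0.53  0.86]
d cm [ 5.42  0.13 -5.82] rot deg [ 0.52 -0.3  -0.84] F [-0.4  -0.94 -1.41] w 0.519299539538994 t 21.5167
d cm [ 7.68  0.32 -8.35] rot deg [ 0.52 -0.3  -0.84] F [-0.4  -0.94 -1.41] w 0.519299539538994 t 21.5167
```

```bash
python3 -m creep '[[0,[1.3,0,-1.4],[0,0,0]],[0,[1.3,0,-1.4],[0,0,0]],[0,[1.3,0,-1.4],[0,0,0]],[0,[1.3,-0.1,-1.4],[0,0,0]],[0,[1,-0.1,-1.1],[0,0,0]],[0,[0,0,0],[0,0,0]]]'
python3 - <<'E'
from h import *
np.set_printoptions(precision=2,suppress=True)
s=sense();print(slope(s["tcp_pos"]),s["joint_positions"]);err(unslope([108,172,26]),tgt(28))
for n in("top","side"):
    p,d=grab_frame(n);cv2.imwrite(f'pics/{n}18.png',p)
a=cv2.imread('pics/top18.png')[150:250,160:260];b=cv2.imread('pics/side18.png')[110:210,260:360]
cv2.imwrite('pics/v18.png',cv2.resize(cv2.hconcat([a,b]),None,fx=4,fy=4,interpolation=cv2.INTER_CUBIC))
E
```

```text
clock: 22.02
tcp_pos: [545.3, 176.2, 144.5]
ee_rot: [-0.052, 0.971, 0.011, 0.234]
force: [-1.4, -0.6, -0.4]
grip_width: 0.4
[103.05 173.29  41.12] [-0.06  0.23 -0.44  2.17  0.71  0.41  0.61]
d cm [ 1.39 -0.01 -0.79] rot deg [ 0.21 -0.83 -1.2 ] F [-1.41 -0.61 -0.38] w 0.39884770187493657 t 22.0167
```

View pics/v18.png

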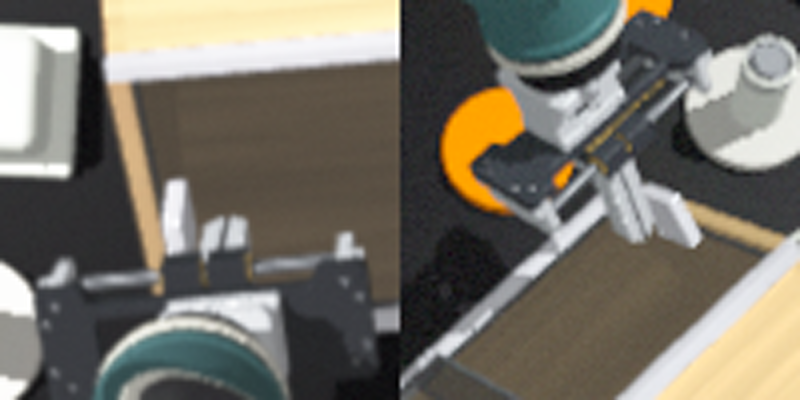

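Closed fingers stand to the right of the fin (fin at about (177,215), fingers (225,240) in the top crop). Go in a bit deeper and push left gently.

```bash
python3 -m creep '[[0,[0.7,0,-0.4],[0,0,-0.6]],[0,[0.6,0,-0.3],[0,0,-0.6]],[0,[0,0.5,0],[0,0,0]]]'; python3 -c "
from h import *
s=sense();print(slope(s['tcp_pos']),s['force'])"; python3 -m creep '[[0,[0,0.3,0],[0,0,0]]]'; python3 -c "
from h import *
s=sense();print(slope(s['tcp_pos']),s['force'])"
```

```text
clock: 22.37
tcp_pos: [556.9, 182.6, 141.4]
ee_rot: [-0.042, 0.971, 0.009, 0.236]
force: [-0.4, 0.4, -0.5]
grip_width: 0.4
[109.95972112 178.64325837  30.70112396] [-0.37956556  0.40025083 -0.52330216]
clock: 22.45
tcp_pos: [556.7, 186.6, 142.1]
ee_rot: [-0.042, 0.971, 0.01, 0.236]
force: [-0.1, 1.3, -0.1]
grip_width: 0.6
[110.53909782 182.6733313   31.07966844] [-0.06223718  1.25500086 -0.08078508]
```

```bash
for i in 1; do python3 -m creep '[[0,[0,0.2,0],[0,0,0]]]'; python3 -c "
from h import *
s=sense();print(slope(s['tcp_pos']),s['force'])"; done; python3 -m creep '[[0,[0,0.15,0],[0,0,0]]]'; python3 -c "
from h import *
s=sense();print(slope(s['tcp_pos']),s['force'])"
```

```text
clock: 22.53
tcp_pos: [556.5, 189.4, 142.7]
ee_rot: [-0.043, 0.971, 0.01, 0.237]
force: [1.3, -2.5, -1.2]
grip_width: 0.6
[110.96964083 185.4588373   31.4865781 ] [ 1.26491694 -2.4575348  -1.17903638]
clock: 22.62
tcp_pos: [556.3, 189.5, 142.7]
ee_rot: [-0.042, 0.971, 0.009, 0.236]
force: [10.0, -16.8, -7.7]
grip_width: 0.4
[110.84985094 185.57488755  31.61980238] [ 10.04026898 -16.83975465  -7.66072353]
```

```bash
python3 -m creep '[[0,[0,-0.6,0],[0,0,0]],[0,[0,-0.5,0],[0,0,0]],[0,[-0.8,0,1],[0,0,0]],[0,[-1.5,0,2],[0,0,0]],[0,[-1.5,0,2],[0,0,0]],[0,[-2,0,2],[0,0,0]],[0,[-2.5,0,2],[0,2,0]],[0,[-2.5,0,2],[0,2,0]],[0,[-2.5,-2,1],[0,2,0]],[0,[-2.5,-2,1],[0,2,0]],[0,[0,0,0],[0,0,0]],[0,[0,0,0],[0,0,0]]]'
python3 - <<'E'
from h import *
np.set_printoptions(precision=2,suppress=True)
print(sense()["qd"])
for n in("top","side"):
    p,d=grab_frame(n);cv2.imwrite(f'pics/{n}19.png',p);C=cloud(n,d);S=slope(C)
    w=(np.hypot(C[...,0]-486.5,C[...,1]-371.5)<35)&(C[...,2]>88)&(C[...,2]<105);q=C[w];print(n,q.mean(0),len(q))
    for s in(1,-1):
        w=(S[...,0]>88)&(S[...,0]<132)&(S[...,2]>27)&(S[...,2]<65)&(s*S[...,1]>150)&(s*S[...,1]<219);print(n,s,np.percentile(S[w][:,1],[1,50,99]),w.sum())
    if n=="top":
        m=(C[...,2]>184)&(C[...,2]<197)&(C[...,0]>550)&(C[...,0]<870)&(abs(C[...,1])<270)
        k,lab,st,_=cv2.connectedComponentsWithStats(m.astype(np.uint8));i=1+np.argmax(st[1:,4]);print(cv2.minAreaRect(C[lab==i][:,:2].astype(np.float32)))
a=cv2.imread('pics/top19.png')[90:300,90:390]
cv2.imwrite('pics/v19.png',cv2.resize(a,None,fx=2.6,fy=2.6,interpolation=cv2.INTER_CUBIC))
E
```

```text
clock: 23.62
tcp_pos: [387.1, 139.8, 279.7]
ee_rot: [-0.046, 0.985, 0.016, 0.167]
force: [1.1, 0.9, -0.6]
grip_width: 0.6
[-0.01 -0.07  0.04  0.01 -0.04  0.05  0.05]
top [487.24 370.93  94.15] 217
top 1 [196.44 201.52 209.01] 120
top -1 [-198.41 -190.38 -185.98] 144
((702.5977172851562, 15.108627319335938), (132.0564727783203, 465.6026916503906), 5.428915500640869)
side [486.95 368.42  93.59] 111
side 1 [194.18 198.94 207.66] 87
side -1 [-199.64 -194.29 -187.95] 85
```

View pics/v19.png

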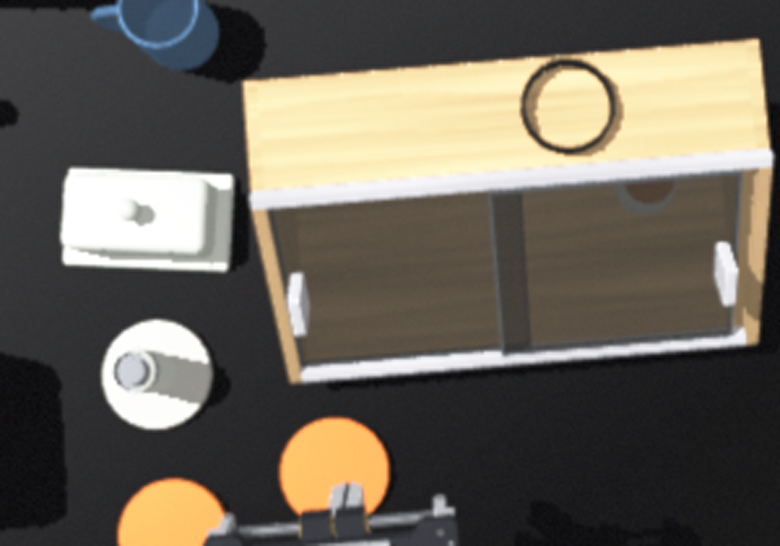

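```bash
python3 -m creep '[[0,[0,0,0],[0,0,0]],[0,[0,0,0],[0,0,0]]]'; python3 -c "
from bench import *
print(sign_off())"
```

```text
clock: 23.88
tcp_pos: [387.7, 140.7, 277.9]
ee_rot: [-0.047, 0.985, 0.015, 0.166]
force: [0.1, 0.6, 0.3]
grip_width: 0.2
the job is handed in; nothing more can be done
None
```

I slid the left door from about 20 mm ajar to about 170 mm and took the pusher out with the wrist leaning about 38° back. I stood it on the white trivet and slid the door home. I handed in at 23.9 s; sign-off gives no verdict.

**Last checks**
- **Pusher:** upright at about (487, 371), roughly 4 mm from the trivet's centre. Its top measured 96 mm high when it was set down, as it should.
- **Door:** after the first close, the fin read 1–2 mm short of where it should be. I pushed it again with closed fingers and it stopped dead at about 17 N. The camera still read the fin 1–2 mm short, which I put down to the case having turned slightly and calibration error. I relied on the stop as proof that the door is home.
- **Case:** it seems to have moved about 2–3 mm and turned about 0.5°, well inside the 20 mm limit. The likeliest cause was a brief 44 N press through the gripped pull into the slope while opening the door.
- **Pot and other things:** none looked moved in the pictures, but I did not measure them individually.
- **Arm:** clear of everything at the end.

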